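# Pack the lidded jars into a pinned carrier

## Robot

A 6-joint arm with a two-finger parallel gripper is mounted at the origin on the work surface. World frame = base frame: x ahead of the robot, y to its left, z up, the work surface at z = 0. Lengths are in mm, angles in rad, forces in N, time in s.
With the tool pointing down it reaches from about 275 to 750 mm from the base axis. Payload 10.2 kg.
Tool frame: the origin (TCP) lies midway between the tips of the shut fingers; the grasp point (between the pads) lies 19 mm behind it; z points along the fingers, y is the direction in which the jaws open and shut (so a half turn about z gives the same grasp; the last joint's range is limited). The gripper opens to 85 mm and grips with 20 to 120 N. Pads are 22 mm wide; open, the fingers measure 114 mm over their backs; the gripper's body (76 mm by 85 mm) begins 54 mm behind the grasp point. The pads swing forward as they close: fully open they stand 13 mm farther back than shut.
Start: joints at [-1.4, 0.313, 1.498, -0, 1.331, -0.223], TCP at [201.431, -484.826, 204.494] pointing down, gripper open.
Joint ranges: [-2.94, 2.94], [-0.97, 2.17], [0.19, 2.56], [-1.23, 4.37], [0.02, 3.11], [-2.88, 2.88]. Speed limits (rad/s): [2.39, 2.39, 3.01, 3.14, 3.14, 3.14].

## Interface

Orientations are given as a unit quaternion [w, x, y, z].
In Python, from rig import ctrl gives the robot as it stands.
- The arm moves only by the tool carry_out, never from a script. Its argument "plan" is a list of rows, each a list of 3 entries, a list of its own where there are three numbers: the finger opening in mm, from 0 to 85.4, then the shift along the tool's x, y, z in mm, then the turn, a rotation vector about the tool's x, y, z in units of 6 degrees (1.0 is 6 degrees). In form: [[grip, [x, y, z], [ax, ay, az]], ...]. A call has 1 to 20 rows; each row shifts and turns the commanded pose from where the row before left it, along the tool's axes as they then stand; what a row does not reach is not made up. A row lasts 1/12 s, in which the tool goes at most 41.7 mm and 7.16 degrees, less where a joint would pass 70% of its speed; a pose out of reach is approached as far as the arm can. A call with a gripper value outside its range is refused whole. The fingers move at their own pace and stop on an object; "grip_force" is the grip in N (left out, the last holds). Time passes only in rows, so rows that do not move let the fingers close. It gives the time, the measured TCP pose, the force and the opening at its end, in the units of the state.
- ctrl.sense(): the state, without advancing time (a new reading comes with each control period).
- ctrl.capture(name): name is "scene" or "top"; returns a dict with "color" (420x560x3 uint8, blue, green, red), "range_z" (420x560 float32, mm along the optical axis (not along the pixel's ray), 0 where there is no reading), "fx", "fy", "cx", "cy" (pixels), "dist_coeffs" ([k1, k2, p1, p2, k3] as OpenCV has them; the pictures are not rectified), "cam_to_world" (4x4, takes a point from camera to world coordinates). Camera axes: x right, y up, looking along -z (the intrinsics and any distortion apply to the point x, -y, -z); pixel columns grow to the right and rows downward; lengths in mm; the calibration is good to about 2 mm. A picture is of the moment at which its call begins.
- ctrl.finish_job(): hands the job in, once; it reports no verdict.
The state is a dict: "time_s": time; "joints": joint angles; "dq": joint speeds; "tau": joint torques, N m; "eef_pos": TCP position; "ee_rot": TCP orientation; "force": force on the tool from outside, world axes, zero at the start; "wrist_torque": the same for the moment, N m; "grip_width": opening from 0.0 (shut) to 1.0 (fully open).
Only numpy, scipy, OpenCV 4.12 (cv2) and the standard library are available. Lean on these libraries where they do the work, as an engineer would, in place of code of your own. Each camera call takes 0.05 s, during which the arm holds its last target.

## Task

Pack every cream jar with a brown lid into the teal carrier for the kiln: draw the red-headed locking pin and park it in the carrier's side notch, and leave it there while you swing the yellow keeper bar all the way open and then stand the jars upright in the bays, one to a bay. With all of them in, swing the bar fully shut over them and put the pin back fully home through the bar's eye and the lug; leave everything else on the bench where it stands.

Things in the scene. Friction and masses are not known exactly. Their poses are not given: they have to be found in the camera images.
- carrier: Jar carrier fixed to the bench, place and yaw vary: teal tray 210 x 210 mm, walls and cross dividers 25 mm high, 5 mm thick, making 2 x 2 bays 97 mm square. Origin: centre of its underside, z up; bay floors at z 5 mm. On its +y side a lug with the bore (44 x 40 mm, top at z 84 mm) and a notch bracket; on its -y side the hinge post (26 mm across).
- keeper (a joint): Vertical hinge of the yellow keeper bar, rad: 0 = shut (hard stop; bar along carrier +y over the tray's middle, its eye over the bore, covering part of every bay); grows counter-clockwise seen from above, the bar swinging to carrier -x; 1.6 = all the way open (stop), beside the tray. Stays where left (friction 0.12 N m).
- keeper_knob (a point): Top centre of the black upright knob on the keeper bar, 22 mm across, 26 mm high (from 91 to 117 mm above the bench), 130 mm from the hinge axis; the round knob may turn between the fingers.
- hinge (a point): On the keeper bar's hinge axis (carrier x 0, y -155 mm), level with the bar's top, 91 mm above the bench. The bar is a level plate 80 mm wide (44 mm at the eye), 6 mm thick, underside 85 mm above the bench (lids of packed jars: 79 mm), reaching 300 mm from the hinge, with an 18 mm eye 280 mm from it.
- bore (a point): Where the pin's origin lies when fully home: on the axis of the lug's vertical bore (15.5 mm wide, 28 mm deep, open below; carrier x 0, y 125 mm), on top of the shut bar, 91 mm above the bench. Fixed to the carrier, not to the bar. The pin passes first the bar's eye, then the bore.
- notch (a point): Where the pin's origin lies when parked, on top of the notch's 10 mm thick aluminium plate, 80 mm above the bench (carrier x -60, y 170 mm), just clear of the swinging bar. The notch is a slot 17 mm wide, open to carrier +y and above and below: closed end 8.5 mm from this point on the -y side, mouth 18 mm on the +y side. Axes as the carrier's.
- pin: The locking pin, upright: a red round head 28 mm across and 38 mm high on a steel shank 12 mm thick and 55 mm long, its last 10 mm tapered to 6 mm. Origin: on its axis at the underside (shoulder) of the head; z up along the head, the shank goes to -z. 0.12 kg. Starts fully home in the bore, through the shut bar's eye.
- bay0 (a point): Centre of the floor of bay 0 of the carrier, 5 mm above the bench (carrier x -51 mm, y -51 mm).
- jar0: A cream stoneware jar with a dark brown lid fixed on it (one rigid piece), squat, 64 mm across, 74 mm high with a weighted foot, the lid (60 mm across) from 62 mm up; 0.25 kg. Origin: centre of its underside; z up. To be packed; may be absent (two to four are on the bench).
- bay1 (a point): Centre of the floor of bay 1 of the carrier, 5 mm above the bench (carrier x -51 mm, y +51 mm).
- jar1: A cream stoneware jar with a dark brown lid fixed on it (one rigid piece), squat, 64 mm across, 74 mm high with a weighted foot, the lid (60 mm across) from 62 mm up; 0.25 kg. Origin: centre of its underside; z up. To be packed; may be absent (two to four are on the bench).
- bay2 (a point): Centre of the floor of bay 2 of the carrier, 5 mm above the bench (carrier x +51 mm, y -51 mm).
- jar2: A cream stoneware jar with a dark brown lid fixed on it (one rigid piece), squat, 64 mm across, 74 mm high with a weighted foot, the lid (60 mm across) from 62 mm up; 0.25 kg. Origin: centre of its underside; z up. To be packed; may be absent (two to four are on the bench).
- bay3 (a point): Centre of the floor of bay 3 of the carrier, 5 mm above the bench (carrier x +51 mm, y +51 mm).
- jar3: A cream stoneware jar with a dark brown lid fixed on it (one rigid piece), squat, 64 mm across, 74 mm high with a weighted foot, the lid (60 mm across) from 62 mm up; 0.25 kg. Origin: centre of its underside; z up. To be packed; may be absent (two to four are on the bench).
- bisque: Bystander: an unglazed orange-pink jar, 64 mm across and 74 mm high, origin centre of its underside. Stands among the others; not to be packed.
- crock: Bystander: large cream crock, 106 mm across, 88 mm high, origin centre of its underside.
- bowl: Bystander: white bowl, 110 mm across, 45 mm high, origin centre of its underside.
- brush: Bystander: glaze brush lying on the bench, 180 mm long, along its x axis.
- mould: Bystander: plaster mould block 60 x 100 x 35 mm, origin centre of its underside.
- roller: Bystander: wooden roller on rubber feet, 160 mm long along its x axis, 40 mm thick, origin under its centre.
- cone: Bystander: terracotta cone, 64 mm across at the foot, 60 mm high, origin centre of its underside.
There are look-alikes about, which are no part of the job. Of the things shaped like the pin, the red one is meant.

How it is judged:
By the outcome, as a careful person would: the job done as asked, in the order asked, and still so for the second after the job is handed in, with the robot touching nothing.
Of jar0, jar1, jar2, jar3 only 2 to 4 are there at a start; the rules pass over those that are not, and their reading is None.
At some moment in a run one of jar0, jar1, jar2, jar3 may be knocked a few centimetres aside while the robot is not near it.
It also fails if it takes over 210 s, if anything falls off the work surface, if the arm or the gripper's body presses on something with over 40 N, if the wrist force passes 120 N, or if a joint passes its speed limit or range.

## Working session

There is one attempt and no reset: what is moved stays moved. The work goes in short steps, Python scripts to look and compute and a tool call to move; the robot and the scene stay as the last step left them, time stands still between calls to the robot, and variables do not carry over. Pictures are saved under pics/ and viewed, and the job is handed in when it is done.

Besides the shell and the picture viewer there is one more tool, called after ">>>" by a JSON object that holds its "fn" and its "kwargs". carry_out: Moves the arm, as the interface text tells. Its arguments: {"type":"object","properties":{"plan":{"type":"array"},"grip_force":{"type":"number"}},"required":["plan"]}

```bash
ls; mkdir -p pics; cat > h.py <<'E'
import numpy as np, cv2
from rig import ctrl
def cap(n):
    c=ctrl.capture(n); return c
def K(c): return np.array([[c['fx'],0,c['cx']],[0,c['fy'],c['cy']],[0,0,1.]])
def world(c,uv,z):
    uv=np.array(uv,float).reshape(-1,1,2)
    p=cv2.undistortPoints(uv,K(c),np.array(c['dist_coeffs'],float)).reshape(-1,2)
    T=np.array(c['cam_to_world']); d=np.c_[p[:,0],-p[:,1],-np.ones(len(p))]@T[:3,:3].T
    o=T[:3,3]; t=(z-o[2])/d[:,2]
    return o+d*t[:,None]
def proj(c,P):
    T=np.linalg.inv(np.array(c['cam_to_world'])); P=np.atleast_2d(P).astype(float)
    q=P@T[:3,:3].T+T[:3,3]; q=q*[1,-1,-1]
    return cv2.projectPoints(q,np.zeros(3),np.zeros(3),K(c),np.array(c['dist_coeffs'],float))[0].reshape(-1,2)
def cloud(c):
    h,w=c['range_z'].shape; u,v=np.meshgrid(np.arange(w),np.arange(h))
    p=cv2.undistortPoints(np.stack([u,v],-1).reshape(-1,1,2).astype(float),K(c),np.array(c['dist_coeffs'],float)).reshape(-1,2)
    r=c['range_z'].reshape(-1,1); T=np.array(c['cam_to_world'])
    q=np.c_[p[:,0],-p[:,1],-np.ones(len(p))]*r
    W=(q@T[:3,:3].T+T[:3,3]).reshape(h,w,3); W[c['range_z']<=0]=np.nan
    return W
E
python3 - <<'E'
from h import *
s=ctrl.sense(); print(s)
for n in('scene','top'):
    c=cap(n); cv2.imwrite(f'pics/{n}0.png',c['color']); print(n,np.round(c['cam_to_world'],3).tolist(),c['fx'],c['dist_coeffs'])
E
```

```text
pics
{'time_s': 0.0, 'joints': array([-1.40036741e+00,  3.13440664e-01,  1.49842645e+00,  2.21730952e-05,
        1.33098951e+00, -2.23380041e-01]), 'dq': array([ 8.16125088e-04, -2.18067138e-04,  2.91937997e-03,  7.60380449e-05,
        3.48238166e-04,  4.49660076e-04]), 'tau': array([-1.16357089e-03, -4.12272406e+01, -2.59745854e+01, -2.31322274e-04,
        4.14251379e-03,  1.79698492e-05]), 'eef_pos': array([ 201.40210716, -484.52643393,  203.94387356]), 'ee_rot': array([-6.31479513e-04,  9.80677187e-01,  1.95631940e-01,  2.74940838e-05]), 'force': array([-0.51831797,  0.28850526, -0.0576085 ]), 'wrist_torque': array([0.01991957, 0.00476685, 0.02970624]), 'grip_width': 0.9994374318355045}
scene [[0.798, -0.45, 0.401, 1004.607], [0.603, 0.605, -0.52, -623.167], [-0.008, 0.657, 0.754, 932.905], [0.0, 0.0, 0.0, 1.0]] 405.92197732421874 [0.03304145 0.         0.         0.         0.        ]
top [[0.0, 0.996, -0.091, 389.797], [-1.0, 0.001, 0.012, -9.318], [0.012, 0.091, 0.996, 1499.849], [0.0, 0.0, 0.0, 1.0]] 480.9748193393285 [0.03867478 0.         0.         0.         0.        ]
```

View pics/scene0.png

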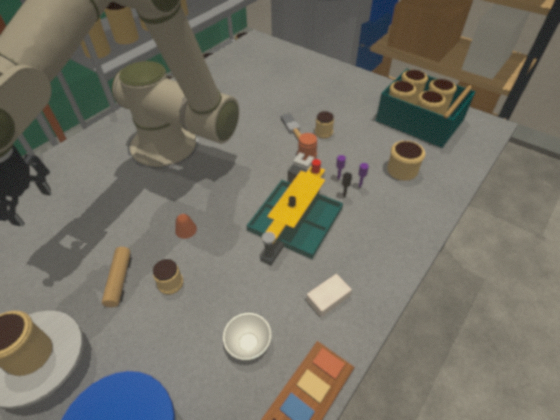

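View pics/top0.png

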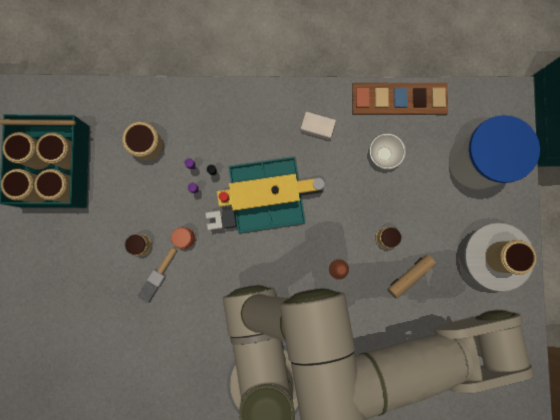

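```bash
python3 - <<'E'
from h import *
c=cap('top'); W=cloud(c)
for n,(u,v) in dict(j1=(138,245),j2=(390,238),crock=(141,140),plate=(516,258),crate=(51,184),crate2=(20,150),pin=(224,197),bisq=(182,238),blk=(212,169),knob=(275,189),hinge=(318,184),notch=(215,220)).items():
    print(n,np.round(W[v,u]), W[v-2:v+3,u-2:u+3,2].round().max())
im=cv2.resize(c['color'][130:260,110:340],None,fx=3.4,fy=3.4,interpolation=cv2.INTER_CUBIC); cv2.imwrite('pics/t1.png',im)
s=cap('scene'); im=cv2.resize(s['color'][90:270,230:430],None,fx=3.3,fy=3.3,interpolation=cv2.INTER_CUBIC); cv2.imwrite('pics/s1.png',im)
E
```

```text
j1 [413. 379.  76.] 82.0
j2 [ 434. -363.   76.] 81.0
crock [723. 375.  88.] 95.0
plate [ 377. -669.  197.] 202.0
crate [585. 612. 132.] 141.0
crate2 [681. 699. 137.] 141.0
pin [549. 124. 129.] 133.0
bisq [433. 252.  74.] 80.0
blk [636. 164.  93.] 103.0
knob [574. -22. 114.] 125.0
hinge [ 592. -149.   97.] 99.0
notch [492. 164.  -6.] 85.0
```

View pics/t1.png

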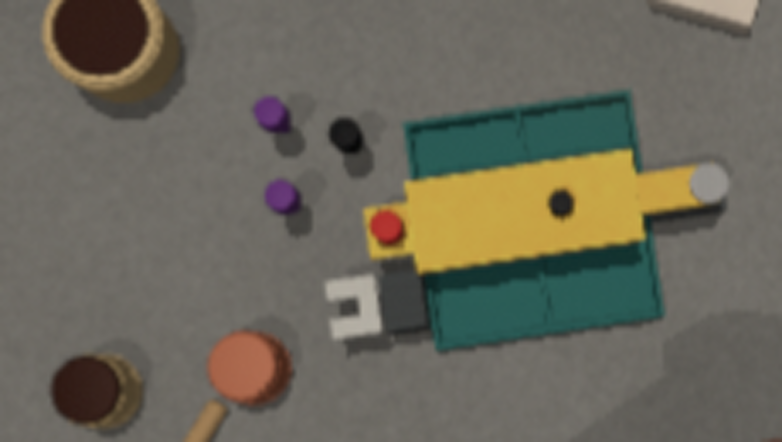

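View pics/s1.png

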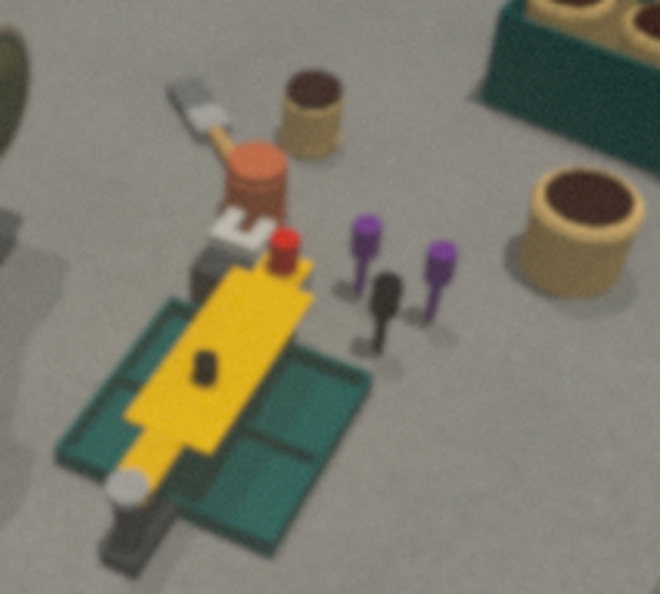

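```bash
python3 - <<'E'
from h import *
for n in('top','scene'):
    c=cap(n); hsv=cv2.cvtColor(c['color'],cv2.COLOR_BGR2HSV)
    H,S,V=cv2.split(hsv)
    win=np.zeros(H.shape,bool)
    if n=='top': win[150:240,205:330]=1
    else: win[140:270,230:350]=1
    yel=win&(H>20)&(H<32)&(S>150)
    red=win&((H<6)|(H>174))&(S>170)&(V>90)
    if n=='scene': red[:155]=0
    teal=win&(H>75)&(H<100)&(S>80)
    m=lambda a:np.argwhere(a)[:,::-1].astype(np.float32)
    print(n,'red',red.sum(),m(red).mean(0),world(c,m(red).mean(0),110).round(1),world(c,m(red).mean(0),129).round(1))
    P=world(c,m(yel),91)[:,:2].astype(np.float32)
    r=cv2.minAreaRect(P); print('yellow',yel.sum(),r)
    # midline of wide part
    v=P-P.mean(0); u,s_,vt=np.linalg.svd(v,full_matrices=False); print('pca angle',np.degrees(np.arctan2(*vt[0][::-1])),P.mean(0))
    Pt=world(c,m(teal),25)[:,:2].astype(np.float32)
    r=cv2.minAreaRect(Pt); print('teal',teal.sum(),r)
    blk=win&(V<60)&(cv2.dilate(yel.astype(np.uint8),np.ones((9,9)))>0)
    k=(275,189) if n=='top' else (292,201)
    b2=np.zeros_like(blk); b2[k[1]-8:k[1]+9,k[0]-8:k[0]+9]=1; b2&=(V<70)
    print('knob',b2.sum(),m(b2).mean(0),world(c,m(b2).mean(0),104).round(1),world(c,m(b2).mean(0),117).round(1))
    g=win&(S<40)&(V>120)
    nn,l,st,ce=cv2.connectedComponentsWithStats(g.astype(np.uint8))
    for i in range(1,nn):
        if st[i,4]>25: print('grey',st[i],ce[i],world(c,ce[i],80).round(1),world(c,ce[i],97).round(1))
E
```

```text
top red 59 [223.33899 196.38983] [[552.9 127.7 110. ]] [[550.7 125.9 129. ]]
yellow 1978 ((570.1758422851562, 3.681610107421875), (78.88105773925781, 286.67547607421875), 8.507091522216797)
pca angle 98.80965 [569.491      4.140159]
teal 2595 ((569.9263916015625, 4.548065185546875), (209.18540954589844, 210.23736572265625), 8.572757720947266)
knob 32 [274.5 189.5] [[574.2 -20.8 104. ]] [[572.4 -20.7 117. ]]
grey [313 178  12  11  99] [318.56565657 183.19191919] [[ 596.5 -152.4   80. ]] [[ 594.  -150.7   97. ]]
grey [205 210  17  20 227] [213.70044053 219.42731278] [[487.9 158.4  80. ]] [[486.8 156.4  97. ]]
scene red 42 [315.92856 163.2381 ] [[544.1 137.3 110. ]] [[554.7 119.7 129. ]]
yellow 1761 ((569.39013671875, 1.548614501953125), (84.6496810913086, 285.27130126953125), 9.028674125671387)
pca angle -80.95101 [571.5031    -4.444123]
teal 1629 ((572.2841796875, -1.5518341064453125), (206.3302001953125, 207.742431640625), 8.337745666503906)
knob 24 [291.75 201.25] [[572.7 -22.5 104. ]] [[579.5 -31.9 117. ]]
grey [ 230  140  120  130 8805] [282.60931289 202.58296422] [[542.6 -24.4  80. ]] [[551.8 -36.4  97. ]]
```

Candidates for jar: (138,245) and (390,238) are 74 mm jars. The others with brown lids are the crock (141,140), a jar on a plate (516,258, top ~200 mm) and four in a crate (20–51,150–184), so not the job. Pin: red at (224,197); purple (190,163) and (193,188) and black (212,169) are look-alikes, and the crop confirms red in the bar's eye. The arm may hide more jars, so I'll look again once it has moved.

>>> {"fn": "carry_out", "kwargs": {"plan": [[60, [0, 0, 0], [0, 0, 1.17]], [60, [0, 0, 0], [0, 0, 1.17]], [60, [24.3, -30.7, 0], [0, 0, 0]], [60, [24.3, -30.7, 0], [0, 0, 0]], [60, [24.3, -30.7, 0], [0, 0, 0]], [60, [24.3, -30.7, 0], [0, 0, 0]], [60, [24.3, -30.7, 0], [0, 0, 0]], [60, [24.3, -30.7, 0], [0, 0, 0]], [60, [24.3, -30.7, 0], [0, 0, 0]], [60, [24.3, -30.7, 0], [0, 0, 0]], [60, [24.3, -30.7, 0], [0, 0, 0]], [60, [24.3, -30.7, 0], [0, 0, 0]], [60, [24.3, -30.7, 0], [0, 0, 0]], [60, [24.3, -30.7, 0], [0, 0, 0]], [60, [24.3, -30.7, 0], [0, 0, 0]], [60, [24.3, -30.7, 0], [0, 0, 0]], [60, [24.3, -30.7, 0], [0, 0, 0]], [60, [24.3, -30.7, 0], [0, 0, 0]], [60, [24.3, -30.7, 0], [0, 0, 0]], [60, [24.3, -30.7, 0], [0, 0, 0]]], "grip_force": 25}}

```text
time_s: 1.97
eef_pos: [552.7, 128.6, 204.4]
ee_rot: [0.0, 0.997, 0.074, 0.0]
force: [0.2, -0.4, 0.3]
grip_width: 0.703
```

```bash
cat >> h.py <<'E'
from scipy.spatial.transform import Rotation as Rn
def pose():
    s=ctrl.sense(); q=s['ee_rot']; R=Rn.from_quat(np.r_[q[1:],q[0]]).as_matrix()
    return s['eef_pos'],R,s
def go(t,yaw=None):
    p,R,s=pose(); ty=np.degrees(np.arctan2(R[1,0],R[0,0]))
    print('t',round(s['time_s'],2),'p',p.round(1),'yaw',ty.round(2),'tilt',np.degrees(np.arccos(-R[2,2])).round(2),'F',np.round(s['force'],1),'grip',round(s['grip_width']*85.4,1))
    if t is not None: print('delta tool',(R.T@(np.array(t)-p)).round(1))
C=np.array([570.4,3.0]); YAW=8.6
def car(x,y,z):
    a=np.radians(YAW); return np.array([C[0]+x*np.cos(a)-y*np.sin(a),C[1]+x*np.sin(a)+y*np.cos(a),z])
E
python3 - <<'E'
from h import *
go(car(0,125,190))
for n in('scene','top'):
    c=cap(n); cv2.imwrite(f'pics/{n}1.png',c['color'])
E
```

```text
t 1.97 p [552.7 128.6 204.4] yaw 8.54 tilt 0.0 F [ 0.2 -0.4  0.3] grip 60.0
delta tool [-1.2  1.8 14.4]
```

View pics/top1.png

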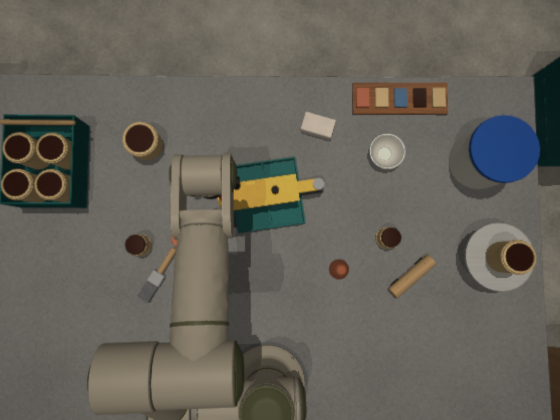

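View pics/scene1.png

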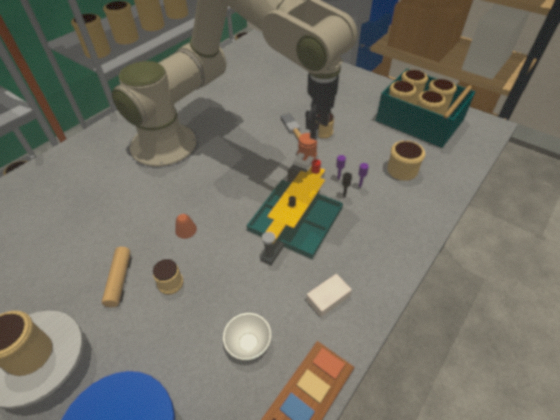

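Only two jars to pack are visible in both views: top (138,245) and (390,238). I'll descend on the red pin now.

>>> {"fn": "carry_out", "kwargs": {"plan": [[55, [-1, 1.8, 15], [0, 0, 0]], [55, [0, 0, 20], [0, 0, 0]], [55, [0, 0, 20], [0, 0, 0]], [55, [0, 0, 20], [0, 0, 0]], [55, [0, 0, 18], [0, 0, 0]], [55, [0, 0, 12], [0, 0, 0]], [55, [0, 0, 0], [0, 0, 0]]]}}

```text
time_s: 2.65
eef_pos: [549.8, 124.0, 97.0]
ee_rot: [-0.0, 0.997, 0.074, -0.002]
force: [0.1, -0.2, -0.6]
grip_width: 0.641
```

```bash
python3 - <<'E'
from h import *
go(car(0,125,98))
c=cap('scene'); cv2.imwrite('pics/s2.png',cv2.resize(c['color'][100:240,240:400],None,fx=4,fy=4,interpolation=cv2.INTER_CUBIC))
E
```

```text
t 2.65 p [549.8 124.   97. ] yaw 8.49 tilt 0.28 F [ 0.1 -0.2 -0.6] grip 54.8
delta tool [ 2.3 -2.3 -1. ]
```

View pics/s2.png

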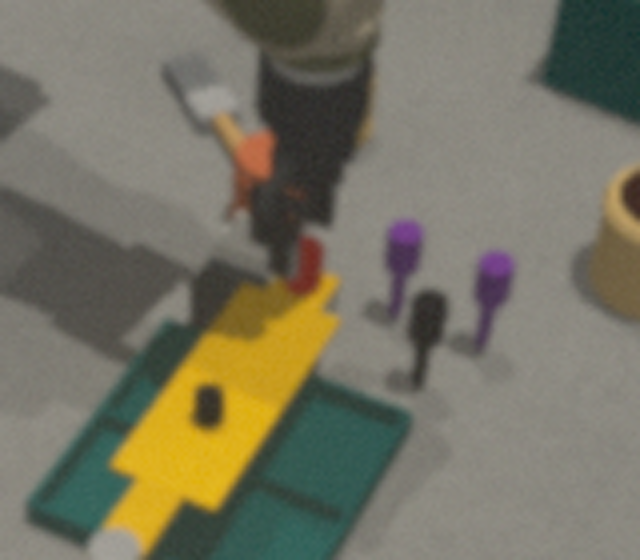

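The fingers straddle the red head, with the near finger just left of it at crop (285,225). A small correction is needed before closing.

>>> {"fn": "carry_out", "kwargs": {"plan": [[55, [2.2, -2.2, 0], [0, 0, 0]], [55, [0, 0, 0], [0, 0, 0]], [55, [0, 0, 0], [0, 0, 0]], [55, [0, 0, 0], [0, 0, 0]]]}}

```text
time_s: 3.03
eef_pos: [553.5, 127.1, 100.2]
ee_rot: [0.0, 0.997, 0.074, 0.001]
force: [0.9, 0.5, -0.0]
grip_width: 0.645
```

```bash
python3 - <<'E'
from h import *
go(car(0,125,98))
E
```

```text
t 3.03 p [553.5 127.1 100.2] yaw 8.53 tilt 0.07 F [ 0.9  0.5 -0. ] grip 55.1
delta tool [-1.9  0.2  2.2]
```

>>> {"fn": "carry_out", "kwargs": {"plan": [[55, [0, 0, 0], [0, 0, 0]], [55, [0, 0, 0], [0, 0, 0]], [55, [0, 0, 0], [0, 0, 0]], [55, [0, 0, 0], [0, 0, 0]]]}}

```text
time_s: 3.37
eef_pos: [553.2, 127.1, 99.5]
ee_rot: [-0.0, 0.997, 0.074, 0.0]
force: [0.6, -1.1, 0.0]
grip_width: 0.645
```

```bash
python3 - <<'E'
from h import *
go(car(0,125,98))
E
```

```text
t 3.37 p [553.2 127.1  99.5] yaw 8.52 tilt 0.0 F [ 0.6 -1.1  0. ] grip 55.1
delta tool [-1.6  0.3  1.5]
```

>>> {"fn": "carry_out", "kwargs": {"plan": [[55, [-1.6, 0.3, 1.5], [0, 0, 0]], [55, [0, 0, 0], [0, 0, 0]], [45, [0, 0, 0], [0, 0, 0]], [38, [0, 0, 0], [0, 0, 0]], [32, [0, 0, 0], [0, 0, 0]], [28, [0, 0, 0], [0, 0, 0]], [24, [0, 0, 0], [0, 0, 0]], [20, [0, 0, 0], [0, 0, 0]], [20, [0, 0, 0], [0, 0, 0]], [20, [0, 0, 0], [0, 0, 0]]], "grip_force": 40}}

```text
time_s: 4.2
eef_pos: [551.8, 126.4, 98.3]
ee_rot: [0.0, 0.997, 0.074, 0.0]
force: [-1.5, -1.8, 4.4]
grip_width: 0.288
```

```bash
python3 - <<'E'
from h import *
go(car(0,125,98)); print(ctrl.sense()['wrist_torque'])
c=cap('scene'); cv2.imwrite('pics/s3.png',cv2.resize(c['color'][100:240,240:400],None,fx=4,fy=4,interpolation=cv2.INTER_CUBIC))
E
```

```text
t 4.2 p [551.8 126.4  98.3] yaw 8.52 tilt 0.03 F [-1.5 -1.8  4.4] grip 24.6
delta tool [-0.1 -0.2  0.3]
[-0.29768262  0.13537683  0.01447679]
```

View pics/s3.png

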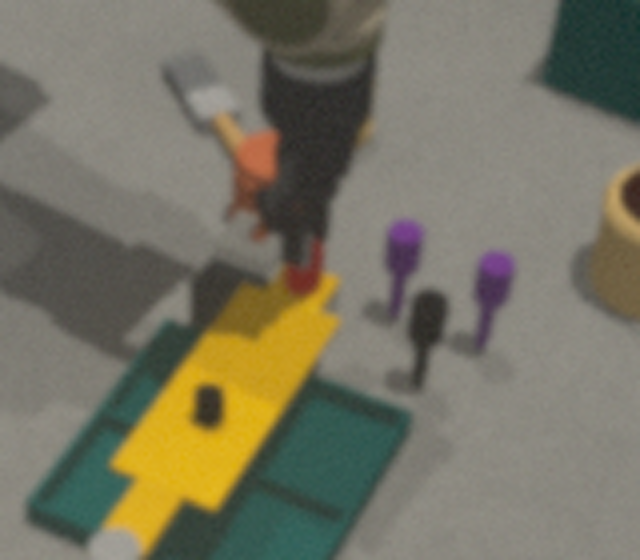

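```bash
python3 - <<'E'
from h import *
c=cap('scene')
for P in [car(0,125,91),car(0,125,129),car(14,125,110),car(-14,125,110),[551.8,126.4,98.3]]:
    print((proj(c,P)[0]-[240,100])*4)
t=cap('top'); print(proj(t,car(0,125,129)))
E
```

```text
[302.8067566  283.93188954]
[305.59841414 246.05711427]
[321.52130188 271.41583022]
[286.98034274 259.07815271]
[303.28784908 276.99589146]
[[223.08918777 196.03859203]]
```

The grasp agrees with the projection: the red head spans crop 285–322, as predicted. Draw it slowly.

>>> {"fn": "carry_out", "kwargs": {"plan": [[20, [0, 0, -5], [0, 0, 0]], [20, [0, 0, -8], [0, 0, 0]], [20, [0, 0, -8], [0, 0, 0]], [20, [0, 0, -9], [0, 0, 0]], [20, [0, 0, -10], [0, 0, 0]], [20, [0, 0, -10], [0, 0, 0]], [20, [0, 0, -10], [0, 0, 0]], [20, [0, 0, -10], [0, 0, 0]], [20, [0, 0, -5], [0, 0, 0]], [20, [0, 0, 0], [0, 0, 0]], [20, [0, 0, 0], [0, 0, 0]], [20, [0, 0, 0], [0, 0, 0]], [20, [0, 0, 0], [0, 0, 0]]]}}

```text
time_s: 5.43
eef_pos: [551.4, 126.5, 172.4]
ee_rot: [-0.0, 0.997, 0.074, -0.001]
force: [1.1, -0.5, -1.7]
grip_width: 0.292
```

```bash
python3 - <<'E'
from h import *
go(car(-60,172,174)); 
c=cap('scene'); cv2.imwrite('pics/s4.png',cv2.resize(c['color'][80:220,240:400],None,fx=4,fy=4,interpolation=cv2.INTER_CUBIC))
E
```

```text
t 5.43 p [551.4 126.5 172.4] yaw 8.52 tilt 0.07 F [ 1.1 -0.5 -1.7] grip 24.9
delta tool [-59.8 -46.9  -1.6]
```

View pics/s4.png

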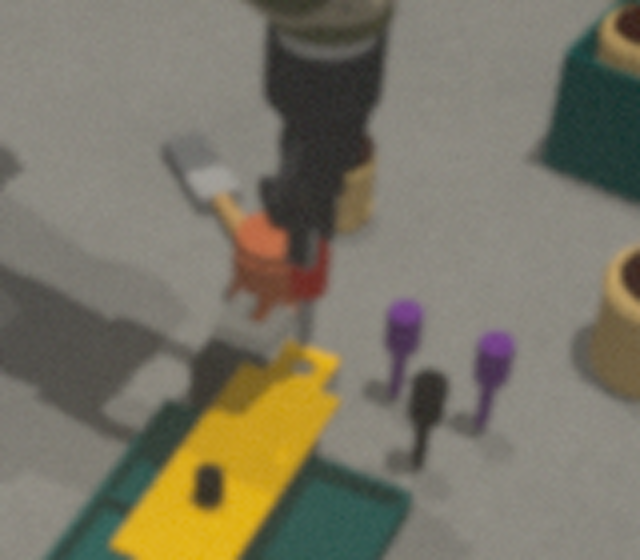

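```bash
python3 - <<'E'
from h import *
c=cv2.imread('pics/top0.png'); t=cap('top'); s=cap('scene')
im=cv2.resize(c[205:240,195:240],None,fx=14,fy=14,interpolation=cv2.INTER_NEAREST)
P=[car(-60,170,80),car(-60,161.5,80),car(-51.5,170,80),car(-68.5,170,80),car(-51.5,188,80),car(-68.5,188,80)]
for q in proj(t,P): cv2.circle(im,tuple(int(a) for a in ((q-[195,205]+.5)*14)),4,(0,0,255),-1)
cv2.imwrite('pics/n.png',im)
c=cv2.imread('pics/scene0.png')
im=cv2.resize(c[145:185,275:325],None,fx=14,fy=14,interpolation=cv2.INTER_NEAREST)
for q in proj(s,P): cv2.circle(im,tuple(int(a) for a in ((q-[275,145]+.5)*14)),4,(0,0,255),-1)
cv2.imwrite('pics/n2.png',im)
E
```

```text
(no output)
```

View pics/n.png

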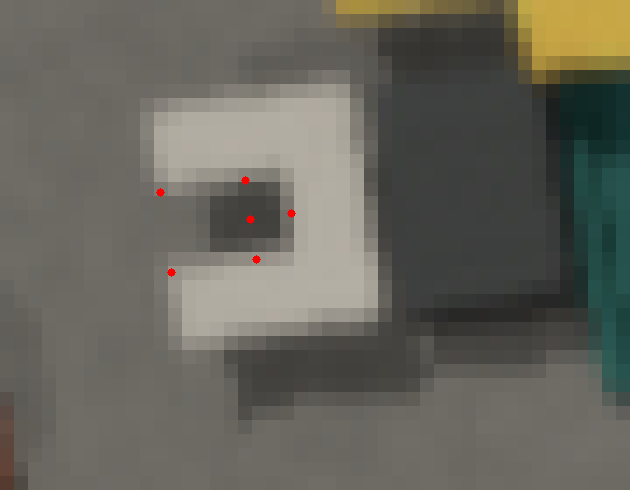

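View pics/n2.png

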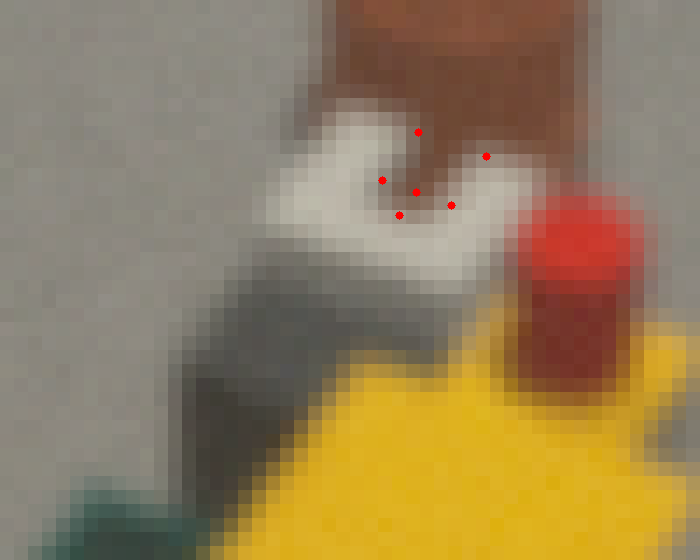

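The notch model points fit the slot in both views. Move over the notch and check the settled position before lowering.

>>> {"fn": "carry_out", "kwargs": {"plan": [[20, [-15, -11.8, 0], [0, 0, 0]], [20, [-15, -11.8, 0], [0, 0, 0]], [20, [-15, -11.8, 0], [0, 0, 0]], [20, [-15, -11.8, 0], [0, 0, 0]], [20, [0, 0, 0], [0, 0, 0]], [20, [0, 0, 10], [0, 0, 0]], [20, [0, 0, 10], [0, 0, 0]], [20, [0, 0, 0], [0, 0, 0]], [20, [0, 0, 0], [0, 0, 0]], [20, [0, 0, 0], [0, 0, 0]], [20, [0, 0, 0], [0, 0, 0]]]}}

```text
time_s: 6.5
eef_pos: [485.8, 164.1, 153.1]
ee_rot: [-0.0, 0.997, 0.074, 0.0]
force: [-0.1, 0.9, -1.7]
grip_width: 0.291
```

```bash
python3 - <<'E'
from h import *
go(car(-60,172,88)); 
c=cap('scene'); cv2.imwrite('pics/s5.png',cv2.resize(c['color'][80:220,240:400],None,fx=4,fy=4,interpolation=cv2.INTER_CUBIC))
E
```

```text
t 6.5 p [485.8 164.1 153.1] yaw 8.5 tilt 0.02 F [-0.1  0.9 -1.7] grip 24.8
delta tool [-0.4 -0.  65.1]
```

View pics/s5.png

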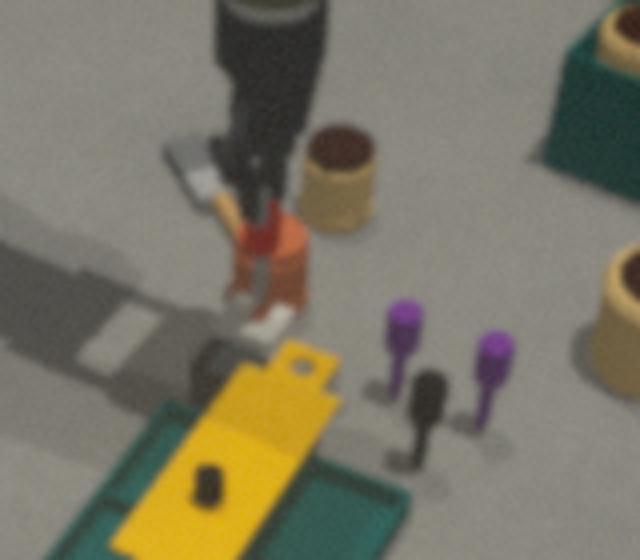

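>>> {"fn": "carry_out", "kwargs": {"plan": [[20, [-0.4, 0, 7], [0, 0, 0]], [20, [0, 0, 8], [0, 0, 0]], [20, [0, 0, 6], [0, 0, 0]], [20, [0, 0, 6], [0, 0, 0]], [20, [0, 0, 6], [0, 0, 0]], [20, [0, 0, 6], [0, 0, 0]], [20, [0, 0, 6], [0, 0, 0]], [20, [0, 0, 6], [0, 0, 0]], [20, [0, 0, 6], [0, 0, 0]], [20, [0, 0, 4], [0, 0, 0]], [20, [0, 0, 2], [0, 0, 0]], [20, [0, 0, 0], [0, 0, 0]], [20, [0, 0, 0], [0, 0, 0]], [20, [0, 0, 0], [0, 0, 0]]]}}

```text
time_s: 7.72
eef_pos: [485.2, 164.3, 90.3]
ee_rot: [0.0, 0.997, 0.074, 0.0]
force: [0.3, -1.2, -0.8]
grip_width: 0.287
```

```bash
python3 - <<'E'
from h import *
go(car(-60,172,88)); 
c=cap('scene'); cv2.imwrite('pics/s6.png',cv2.resize(c['color'][80:220,240:400],None,fx=4,fy=4,interpolation=cv2.INTER_CUBIC))
E
```

```text
t 7.72 p [485.2 164.3  90.3] yaw 8.53 tilt 0.04 F [ 0.3 -1.2 -0.8] grip 24.5
delta tool [0.2 0.2 2.3]
```

View pics/s6.png

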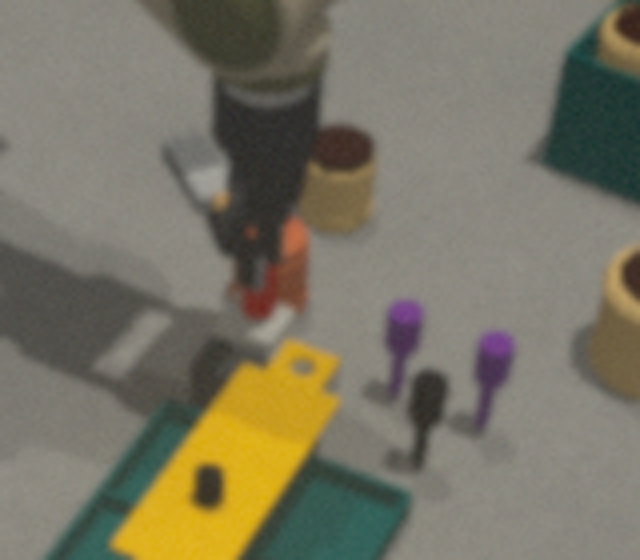

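>>> {"fn": "carry_out", "kwargs": {"plan": [[20, [0, 0, 1.5], [0, 0, 0]], [20, [0, 0, 1.2], [0, 0, 0]], [20, [0, 0, 0.5], [0, 0, 0]], [20, [0, 0, 0], [0, 0, 0]], [20, [0, 0, 0], [0, 0, 0]], [20, [0, 0, 0], [0, 0, 0]]]}}

```text
time_s: 8.27
eef_pos: [485.2, 164.3, 87.3]
ee_rot: [-0.0, 0.997, 0.074, 0.0]
force: [-2.2, 0.2, 5.0]
grip_width: 0.286
```

```bash
python3 - <<'E'
from h import *
go(car(-60,172,87.3))
E
```

```text
t 8.27 p [485.2 164.3  87.3] yaw 8.52 tilt 0.05 F [-2.2  0.2  5. ] grip 24.5
delta tool [0.1 0.2 0. ]
```

>>> {"fn": "carry_out", "kwargs": {"plan": [[28, [0, 0, 0], [0, 0, 0]], [34, [0, 0, 0], [0, 0, 0]], [42, [0, 0, 0], [0, 0, 0]], [50, [0, 0, 0], [0, 0, 0]], [55, [0, 0, 0], [0, 0, 0]], [55, [0, 0, 0], [0, 0, 0]], [55, [0, 0, -10], [0, 0, 0]], [55, [0, 0, -15], [0, 0, 0]], [55, [0, 0, -20], [0, 0, 0]], [55, [0, 0, -20], [0, 0, 0]], [55, [0, 0, -5], [0, 0, 0]], [55, [0, 0, 0], [0, 0, 0]], [55, [0, 0, 0], [0, 0, 0]]]}}

```text
time_s: 9.35
eef_pos: [484.7, 164.2, 156.4]
ee_rot: [-0.0, 0.997, 0.074, -0.0]
force: [-0.0, -0.8, -1.0]
grip_width: 0.644
```

```bash
python3 - <<'E'
from h import *
go(car(0,-25,157))
c=cap('scene'); cv2.imwrite('pics/s7.png',cv2.resize(c['color'][80:220,240:400],None,fx=4,fy=4,interpolation=cv2.INTER_CUBIC))
E
```

```text
t 9.35 p [484.7 164.2 156.4] yaw 8.52 tilt 0.03 F [-0.  -0.8 -1. ] grip 55.0
delta tool [ 60.9 197.2  -0.6]
```

View pics/s7.png

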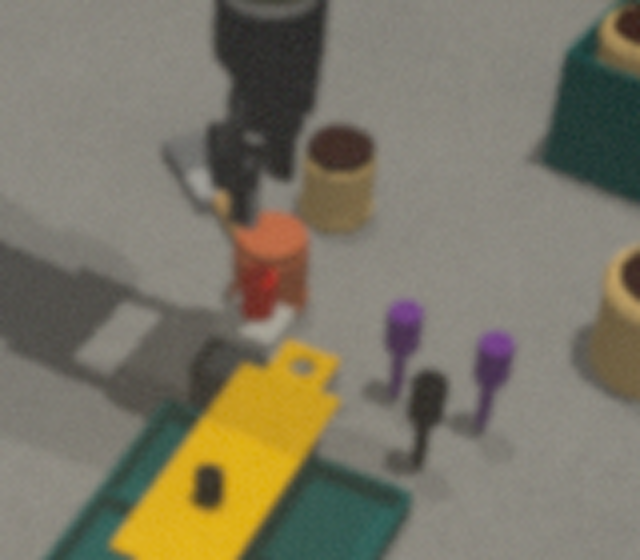

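The pin stands upright in the notch at crop (260,290). Next, the keeper knob: translate, then turn the jaws tangential.

>>> {"fn": "carry_out", "kwargs": {"plan": [[55, [10.2, 33, 0], [0, 0, 0]], [55, [10.2, 33, 0], [0, 0, 0]], [55, [10.2, 33, 0], [0, 0, 0]], [55, [10.2, 33, 0], [0, 0, 0]], [55, [10.2, 33, 0], [0, 0, 0]], [55, [10.2, 33, 0], [0, 0, 0]], [55, [0, 0, 0], [0, 0, -1.1]], [55, [0, 0, 0], [0, 0, -1.1]], [55, [0, 0, 0], [0, 0, -1.1]], [55, [0, 0, 0], [0, 0, -1.1]], [55, [0, 0, 0], [0, 0, -1.1]], [55, [0, 0, 0], [0, 0, -1.1]], [55, [0, 0, 0], [0, 0, -1.1]], [55, [0, 0, 0], [0, 0, -1.1]], [55, [0, 0, 0], [0, 0, -1.1]], [55, [0, 0, 0], [0, 0, -1.1]], [55, [0, 0, 0], [0, 0, -1.1]], [55, [0, 0, 0], [0, 0, -1.1]], [55, [0, 0, 0], [0, 0, -1.1]], [55, [0, 0, 0], [0, 0, -0.7]]], "grip_force": 20}}

```text
time_s: 11.07
eef_pos: [574.3, -22.4, 155.4]
ee_rot: [-0.001, 0.65, 0.76, -0.001]
force: [-0.1, 0.9, -0.6]
grip_width: 0.646
```

>>> {"fn": "carry_out", "kwargs": {"plan": [[55, [0, 0, 0], [0, 0, 0]], [55, [0, 0, 0], [0, 0, 0]], [55, [0, 0, 0], [0, 0, 0]], [55, [0, 0, 0], [0, 0, 0]]]}}

```text
time_s: 11.4
eef_pos: [574.7, -22.5, 156.5]
ee_rot: [-0.0, 0.653, 0.757, -0.0]
force: [-0.2, -0.0, -0.6]
grip_width: 0.643
```

```bash
python3 - <<'E'
from h import *
go(car(0,-25,96))
E
```

```text
t 11.4 p [574.7 -22.5 156.5] yaw 98.43 tilt 0.04 F [-0.2 -0.  -0.6] grip 54.9
delta tool [ 0.8 -0.4 60.5]
```

>>> {"fn": "carry_out", "kwargs": {"plan": [[55, [0.8, -0.4, 15], [0, 0, 0]], [50, [0, 0, 15], [0, 0, 0]], [45, [0, 0, 15], [0, 0, 0]], [45, [0, 0, 10], [0, 0, 0]], [45, [0, 0, 5.5], [0, 0, 0]], [45, [0, 0, 0], [0, 0, 0]], [45, [0, 0, 0], [0, 0, 0]], [38, [0, 0, 0], [0, 0, 0]], [32, [0, 0, 0], [0, 0, 0]], [26, [0, 0, 0], [0, 0, 0]], [20, [0, 0, 0], [0, 0, 0]], [16, [0, 0, 0], [0, 0, 0]], [16, [0, 0, 0], [0, 0, 0]], [16, [0, 0, 0], [0, 0, 0]]]}}

```text
time_s: 12.57
eef_pos: [574.3, -21.7, 96.4]
ee_rot: [0.0, 0.653, 0.758, 0.0]
force: [-0.1, -0.3, 0.1]
grip_width: 0.189
```

```bash
python3 - <<'E'
from h import *
go(car(0,-25,96))
c=cap('scene'); cv2.imwrite('pics/s8.png',cv2.resize(c['color'][100:260,220:400],None,fx=4,fy=4,interpolation=cv2.INTER_CUBIC))
E
```

```text
t 12.57 p [574.3 -21.7  96.4] yaw 98.53 tilt 0.0 F [-0.1 -0.3  0.1] grip 16.1
delta tool [ 0.  -0.2  0.4]
```

View pics/s8.png

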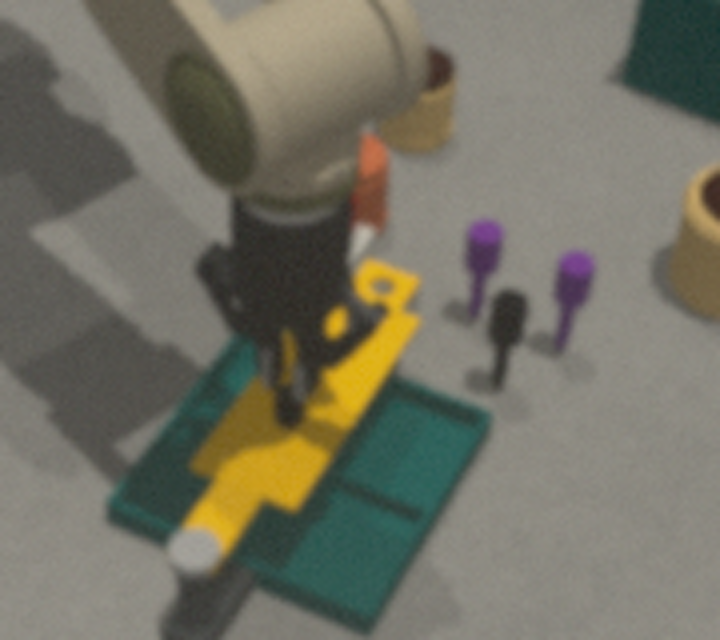

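The fingers are at the knob (crop 290,410), but the opening equals the command, so contact isn't certain. Close further.

>>> {"fn": "carry_out", "kwargs": {"plan": [[12, [0, 0, 0], [0, 0, 0]], [8, [0, 0, 0], [0, 0, 0]], [8, [0, 0, 0], [0, 0, 0]], [8, [0, 0, 0], [0, 0, 0]]]}}

```text
time_s: 12.95
eef_pos: [574.3, -21.7, 96.3]
ee_rot: [-0.0, 0.653, 0.758, -0.0]
force: [-0.9, -0.2, 0.3]
grip_width: 0.093
```

```bash
python3 - <<'E'
from h import *
go(car(0,-25,96))
E
```

```text
t 12.95 p [574.3 -21.7  96.3] yaw 98.52 tilt 0.0 F [-0.9 -0.2  0.3] grip 8.0
delta tool [ 0.  -0.2  0.3]
```

```bash
python3 - <<'E'
from h import *
c=cap('scene')
print(proj(c,[car(0,-25,91),car(0,-25,117),car(0,-25,104)]))
c0=cv2.imread('pics/scene0.png')
a=cv2.resize(c0[180:225,265:325],None,fx=10,fy=10,interpolation=cv2.INTER_NEAREST)
b=cv2.resize(c['color'][180:225,265:325],None,fx=10,fy=10,interpolation=cv2.INTER_NEAREST)
cv2.imwrite('pics/k.png',np.r_[a,b][:900:1,:][::1]) if 0 else cv2.imwrite('pics/k.png',cv2.resize(np.c_[a,b],(800,300)))
E
```

```text
[[292.29579698 204.45816001]
 [292.3859731  198.13028663]
 [292.34046759 201.32218863]]Traceback (most recent call last):
  File "<stdin>", line 7, in <module>
cv2.error: OpenCV(4.12.0) /io/opencv/modules/imgcodecs/src/loadsave.cpp:1058: error: (-215:Assertion failed) image.channels() == 1 || image.channels() == 3 || image.channels() == 4 in function 'imwrite_'
```

```bash
python3 - <<'E'
from h import *
c=cap('scene')
c0=cv2.imread('pics/scene0.png')
f=lambda i:cv2.resize(np.ascontiguousarray(i[175:225,270:310,:3]),(400,500),interpolation=cv2.INTER_NEAREST)
cv2.imwrite('pics/k.png',np.hstack([f(c0),f(c['color'])]))
E
```

View pics/k.png

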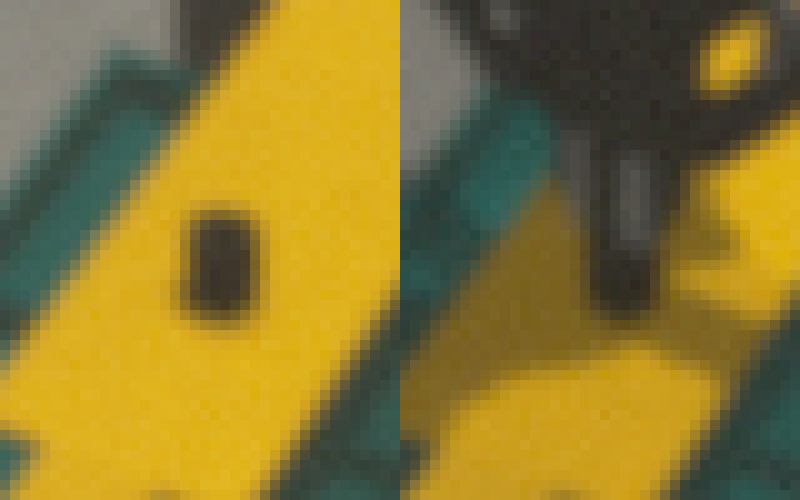

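The reading went below the knob's width with the knob still at (292,201). The tips probably caught it too high and tilted. I'll open, go 3 mm lower and close again.

>>> {"fn": "carry_out", "kwargs": {"plan": [[20, [0, 0, 0], [0, 0, 0]], [32, [0, 0, 0], [0, 0, 0]], [32, [0, 0, 0], [0, 0, 0]], [32, [0, 0, 3], [0, 0, 0]], [32, [0, 0, 0], [0, 0, 0]], [32, [0, 0, 0], [0, 0, 0]], [26, [0, 0, 0], [0, 0, 0]], [20, [0, 0, 0], [0, 0, 0]], [18, [0, 0, 0], [0, 0, 0]], [18, [0, 0, 0], [0, 0, 0]], [18, [0, 0, 0], [0, 0, 0]]]}}

```text
time_s: 13.97
eef_pos: [574.4, -21.8, 93.3]
ee_rot: [0.0, 0.653, 0.758, 0.0]
force: [0.3, -0.5, -0.1]
grip_width: 0.214
```

```bash
python3 - <<'E'
from h import *
go(car(0,-25,96))
c=cap('scene')
c0=cv2.imread('pics/scene0.png')
f=lambda i:cv2.resize(np.ascontiguousarray(i[175:225,270:310,:3]),(400,500),interpolation=cv2.INTER_NEAREST)
cv2.imwrite('pics/k2.png',np.hstack([f(c0),f(c['color'])]))
E
```

```text
t 13.97 p [574.4 -21.8  93.3] yaw 98.52 tilt 0.01 F [ 0.3 -0.5 -0.1] grip 18.3
delta tool [ 0.1 -0.2 -2.7]
```

View pics/k2.png

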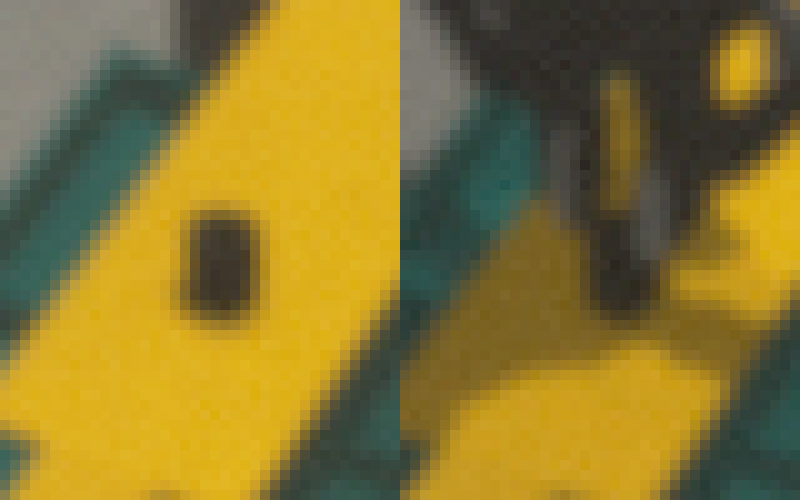

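Fingers are now visible either side of the knob (dark at panel x≈565 and 655, knob at 622). Test with a small swing.

>>> {"fn": "carry_out", "kwargs": {"plan": [[14, [-0.2, -7, 0], [0, 0, -0.5]], [14, [-0.3, -8, 0], [0, 0, -0.6]], [14, [-0.4, -10.4, 0], [0, 0, -0.76]], [14, [-0.4, -10.4, 0], [0, 0, -0.76]], [14, [0, 0, 0], [0, 0, 0]], [14, [0, 0, 0], [0, 0, 0]], [14, [0, 0, 0], [0, 0, 0]]]}}

```text
time_s: 14.6
eef_pos: [540.6, -31.8, 93.5]
ee_rot: [0.0, 0.544, 0.839, 0.0]
force: [1.3, 1.5, -0.1]
grip_width: 0.165
```

```bash
cat >>h.py <<'E'
hinge=car(0,-155,91)
def arc(th,z=93):
    a=np.radians(YAW)+np.pi/2+th; return np.array([hinge[0]+130*np.cos(a),hinge[1]+130*np.sin(a),z])
E
python3 - <<'E'
from h import *
go(None); p,R,s=pose(); d=p-hinge; print('r',np.hypot(d[0],d[1]),'th',np.arctan2(d[1],d[0])-np.pi/2-np.radians(YAW), 'yawth',np.arctan2(R[1,0],R[0,0])-np.pi/2-np.radians(YAW))
c=cap('scene'); cv2.imwrite('pics/s9.png',cv2.resize(c['color'][100:260,220:400],None,fx=4,fy=4,interpolation=cv2.INTER_CUBIC))
E
```

```text
t 14.6 p [540.6 -31.8  93.5] yaw 114.11 tilt 0.04 F [ 1.3  1.5 -0.1] grip 14.1
r 129.76497275872734 th 0.2704968578701359 yawth 0.2707787245322786
```

View pics/s9.png

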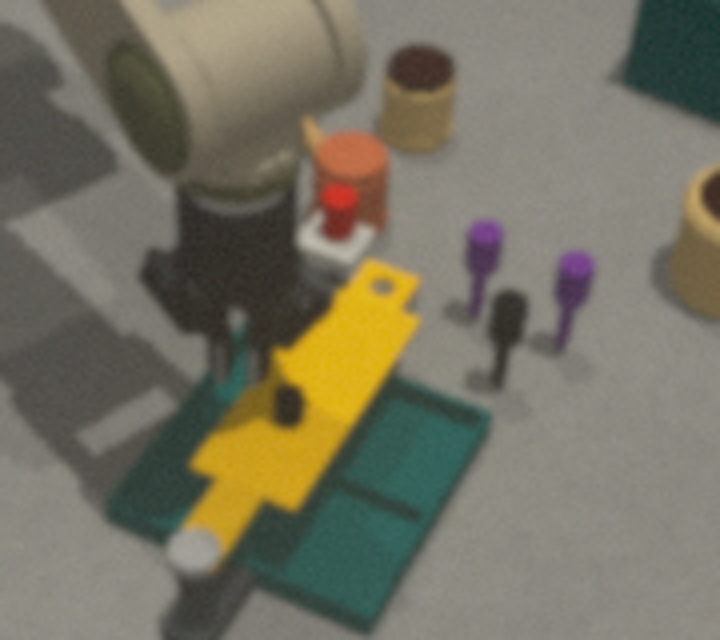

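```bash
python3 - <<'E'
from h import *
c=cap('scene')
p,R,s=pose()
print((proj(c,[p,p-[0,0,19],p+[0,0,19]])-[220,100])*4)
t=cap('top'); cv2.imwrite('pics/t9.png',cv2.resize(t['color'][150:250,195:335],None,fx=5,fy=5,interpolation=cv2.INTER_CUBIC))
print((proj(t,[p,car(0,-25,117)])-[195,150])*5)
E
```

```text
[[241.5892218  402.5991196 ]
 [241.93303373 420.63062007]
 [241.23646261 384.10252361]]
[[415.83131104 256.68571928]
 [399.20846899 194.60381034]]
```

View pics/t9.png

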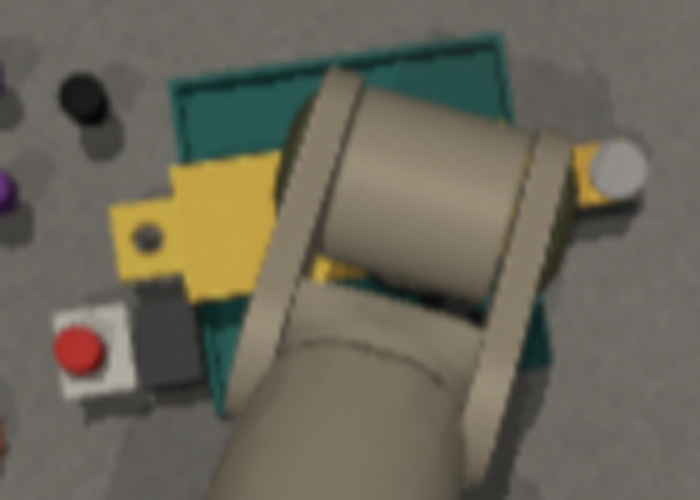

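```bash
python3 - <<'E'
from h import *
c=cap('scene'); W=cloud(c); p,R,s=pose()
L=(W-p)@R   # tool coords
m=(np.abs(L[...,0])<40)&(np.abs(L[...,1])<60)&(L[...,2]>-70)&(L[...,2]<25)&(c['color'].max(2)<90)
q=L[m]
for lo in range(-70,25,6):
    k=q[(q[:,2]>=lo)&(q[:,2]<lo+6)]
    if len(k): print(lo,len(k),'x',k[:,0].min().round(),k[:,0].max().round(),'y',np.sort(k[:,1]).round()[::max(1,len(k)//8)])
# per-pixel map near fingers
for v in range(182,202,2):
    print(v,[tuple(L[v,u].round().astype(int)) if np.isfinite(L[v,u]).all() else None for u in range(272,290,3)])
E
```

```text
-70 18 x -15.0 9.0 y [-31. -16. -13. -12. -11.   5.   8.  14.  17.]
-64 19 x -13.0 7.0 y [-20. -14. -11. -11. -10. -10.   5.   8.  15.  18.]
-58 16 x -13.0 3.0 y [-21. -14. -11.  -9.   8.  10.  13.  15.]
-52 22 x -11.0 6.0 y [-21. -18. -17. -14. -10.  -9.   5.   8.  10.  15.  18.]
-46 18 x -13.0 5.0 y [-21. -12. -10. -10.   8.  11.  12.  15.  18.]
-40 13 x -13.0 4.0 y [-21. -18. -18. -15. -15. -11. -10. -10. -10.  -9.   5.   8.  12.]
-34 5 x -12.0 4.0 y [-21. -15. -12. -10. -10.]
-28 25 x -18.0 1.0 y [-10.  28.  30.  31.  33.  34.  37.  39.  41.]
-22 11 x -18.0 2.0 y [25. 25. 28. 28. 31. 33. 34. 35. 36. 38. 38.]
-16 11 x -16.0 -11.0 y [28. 31. 31. 33. 33. 36. 36. 39. 39. 41. 41.]
-10 6 x -17.0 -11.0 y [28. 31. 33. 36. 39. 41.]
182 [(np.int64(-13), np.int64(-18), np.int64(-83)), (np.int64(-7), np.int64(-12), np.int64(-78)), (np.int64(158), np.int64(-46), np.int64(94)), (np.int64(-18), np.int64(7), np.int64(-93)), (np.int64(-16), np.int64(15), np.int64(-93)), (np.int64(-5), np.int64(20), np.int64(-83))]
184 [(np.int64(-13), np.int64(-19), np.int64(-75)), (np.int64(-7), np.int64(-12), n
[... 1693 characters left out ...]
4(95), np.int64(-31), np.int64(89)), (np.int64(-11), np.int64(5), np.int64(-32)), (np.int64(23), np.int64(5), np.int64(4)), (np.int64(22), np.int64(14), np.int64(1))]
198 [(np.int64(80), np.int64(-46), np.int64(86)), (np.int64(81), np.int64(-37), np.int64(86)), (np.int64(85), np.int64(-28), np.int64(88)), (np.int64(11), np.int64(-1), np.int64(2)), (np.int64(11), np.int64(8), np.int64(-1)), (np.int64(13), np.int64(16), np.int64(-1))]
200 [(np.int64(74), np.int64(-45), np.int64(89)), (np.int64(78), np.int64(-36), np.int64(91)), (np.int64(77), np.int64(-27), np.int64(88)), (np.int64(6), np.int64(1), np.int64(3)), (np.int64(7), np.int64(9), np.int64(3)), (np.int64(9), np.int64(17), np.int64(3))]
```

The bar didn't move. The depth image shows the fingertips ending about 28 mm above the reported TCP, at roughly 125 mm, so they passed over the knob. I'll go back over it and come down further, watching the force.

>>> {"fn": "carry_out", "kwargs": {"plan": [[40, [0, 0, -5], [0, 0, 1]], [40, [0, 0, 0], [0, 0, 1]], [40, [0, 0, 0], [0, 0, 0.6]], [40, [1.7, 11.6, 0], [0, 0, 0]], [40, [1.7, 11.6, 0], [0, 0, 0]], [40, [1.6, 11.6, 0], [0, 0, 0]], [40, [0, 0, 0], [0, 0, 0]], [40, [0, 0, 6], [0, 0, 0]], [40, [0, 0, 6], [0, 0, 0]], [40, [0, 0, 6], [0, 0, 0]], [40, [0, 0, 4], [0, 0, 0]], [40, [0, 0, 0], [0, 0, 0]], [40, [0, 0, 0], [0, 0, 0]], [40, [0, 0, 0], [0, 0, 0]]]}}

```text
time_s: 15.97
eef_pos: [573.8, -21.8, 76.5]
ee_rot: [0.0, 0.652, 0.758, 0.0]
force: [-0.1, 0.1, -1.5]
grip_width: 0.471
```

```bash
cat >> h.py <<'E'
def tips():
    c=cap('scene'); W=cloud(c); p,R,s=pose(); L=(W-p)@R
    m=(np.abs(L[...,0])<25)&(np.abs(L[...,1])<55)&(L[...,2]>-80)&(L[...,2]<30)&(c['color'].max(2)<110)
    v=L[m]
    for lo in range(-60,12,5):
        k=v[(v[:,2]>=lo)&(v[:,2]<lo+5)]
        if len(k): print(lo,len(k),'x',k[:,0].mean().round(),'y',np.sort(k[:,1]).round().astype(int)[::max(1,len(k)//8)].tolist())
E
python3 - <<'E'
from h import *
go(car(0,-25,70)); tips()
c=cap('scene'); cv2.imwrite('pics/s10.png',cv2.resize(c['color'][140:240,250:370],None,fx=6,fy=6,interpolation=cv2.INTER_CUBIC))
E
```

```text
t 15.97 p [573.8 -21.8  76.5] yaw 98.64 tilt 0.02 F [-0.1  0.1 -1.5] grip 40.2
delta tool [-0.   0.4  6.5]
-60 11 x -7.0 y [-28, -25, -24, -24, -23, 21, 23, 26, 30, 30, 31]
-55 19 x -5.0 y [-34, -25, -23, -23, 20, 23, 25, 26, 30, 32]
-50 19 x -7.0 y [-34, -25, -23, -23, -22, 20, 25, 27, 31, 31]
-45 38 x -7.0 y [-35, -25, -22, -12, -6, -2, 3, 8, 23, 28]
-40 41 x -5.0 y [-34, -21, -7, -4, 0, 3, 5, 17, 24]
-35 19 x -6.0 y [-29, -24, -23, -23, -8, 0, 3, 6, 9, 24]
-30 7 x -7.0 y [-23, -22, -7, -4, -1, 7, 8]
-25 11 x -9.0 y [-7, -7, -5, -4, -1, 0, 2, 4, 7, 8, 8]
-20 13 x -1.0 y [-41, -40, -23, -21, -4, 0, 2, 2, 2, 4, 7, 7, 8]
-15 24 x 3.0 y [-41, -40, -39, -29, -28, -25, 3, 7]
-10 2 x 5.0 y [37, 38]
```

View pics/s10.png

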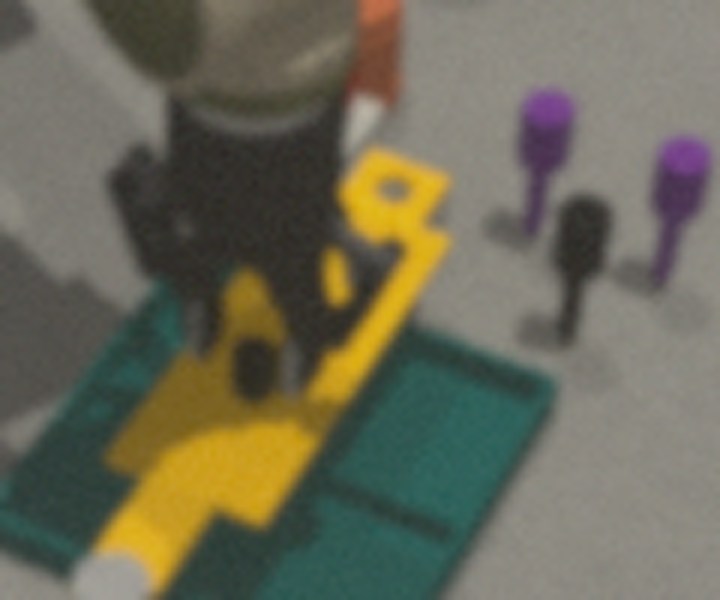

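Now the knob sits between the fingers (crop 255,370). Close on it.

>>> {"fn": "carry_out", "kwargs": {"plan": [[40, [0, 0.4, 4], [0, 0, 0]], [34, [0, 0, 0], [0, 0, 0]], [28, [0, 0, 0], [0, 0, 0]], [22, [0, 0, 0], [0, 0, 0]], [16, [0, 0, 0], [0, 0, 0]], [12, [0, 0, 0], [0, 0, 0]], [12, [0, 0, 0], [0, 0, 0]], [12, [0, 0, 0], [0, 0, 0]]]}}

```text
time_s: 16.73
eef_pos: [574.2, -21.6, 72.4]
ee_rot: [0.0, 0.652, 0.758, 0.0]
force: [0.5, 0.1, 0.2]
grip_width: 0.248
```

```bash
python3 - <<'E'
from h import *
go(car(0,-25,72))
E
```

```text
t 16.73 p [574.2 -21.6  72.4] yaw 98.64 tilt 0.01 F [0.5 0.1 0.2] grip 21.2
delta tool [-0.1 -0.1  0.4]
```

Gripped at 21 mm. Swing.

>>> {"fn": "carry_out", "kwargs": {"plan": [[12, [-0.1, -5.2, 0], [0, 0, -0.38]], [12, [-0.4, -10.4, 0], [0, 0, -0.764]], [12, [-0.4, -10.4, 0], [0, 0, -0.764]], [12, [-0.4, -10.4, 0], [0, 0, -0.764]], [12, [-0.4, -10.4, 0], [0, 0, -0.764]], [12, [-0.4, -10.4, 0], [0, 0, -0.764]], [12, [-0.4, -10.4, 0], [0, 0, -0.764]], [12, [-0.4, -10.4, 0], [0, 0, -0.764]], [12, [-0.4, -10.4, 0], [0, 0, -0.764]], [12, [-0.4, -10.4, 0], [0, 0, -0.764]], [12, [0, 0, 0], [0, 0, 0]], [12, [0, 0, 0], [0, 0, 0]], [12, [0, 0, 0], [0, 0, 0]]]}}

```text
time_s: 17.82
eef_pos: [491.1, -70.3, 72.4]
ee_rot: [0.0, 0.325, 0.946, -0.0]
force: [0.4, -0.8, 0.6]
grip_width: 0.248
```

```bash
cat >>h.py <<'E'
def arcst():
    go(None); p,R,s=pose(); d=p-hinge; print('r',np.hypot(d[0],d[1]).round(1),'th',(np.arctan2(d[1],d[0])-np.pi/2-np.radians(YAW)).round(3)%(2*np.pi), 'yawth',((np.arctan2(R[1,0],R[0,0])-np.pi/2-np.radians(YAW))%(2*np.pi)).round(3))
E
python3 - <<'E'
from h import *
arcst()
c=cap('scene'); cv2.imwrite('pics/s11.png',cv2.resize(c['color'][100:280,200:400],None,fx=4,fy=4,interpolation=cv2.INTER_CUBIC)[:600])
E
```

```text
t 17.82 p [491.1 -70.3  72.4] yaw 142.06 tilt 0.02 F [ 0.4 -0.8  0.6] grip 21.1
r 130.0 th 0.758 yawth 0.758
```

View pics/s11.png

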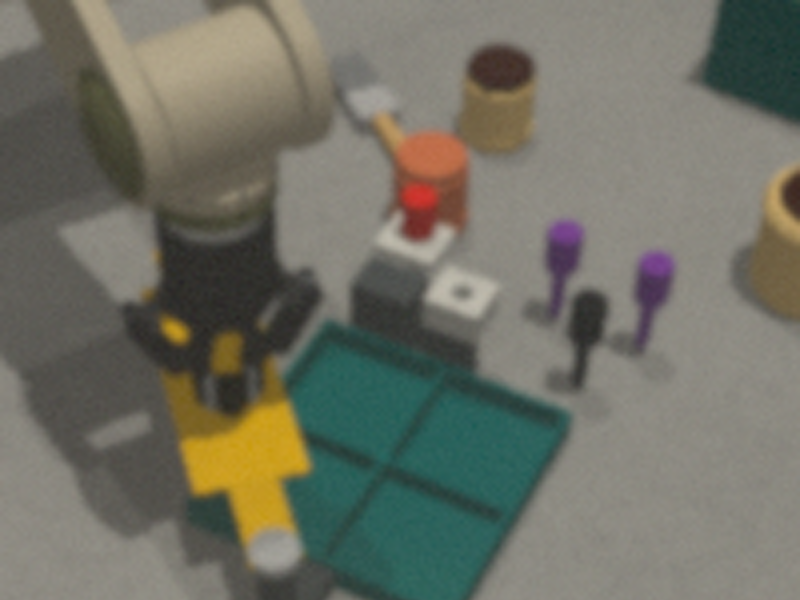

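The bar follows, and the bore is now uncovered (crop 462,292). Continue to the stop.

>>> {"fn": "carry_out", "kwargs": {"plan": [[12, [-0.4, -10.4, 0], [0, 0, -0.764]], [12, [-0.4, -10.4, 0], [0, 0, -0.764]], [12, [-0.4, -10.4, 0], [0, 0, -0.764]], [12, [-0.4, -10.4, 0], [0, 0, -0.764]], [12, [-0.4, -10.4, 0], [0, 0, -0.764]], [12, [-0.4, -10.4, 0], [0, 0, -0.764]], [12, [-0.4, -10.4, 0], [0, 0, -0.764]], [12, [-0.4, -10.4, 0], [0, 0, -0.764]], [12, [-0.4, -10.4, 0], [0, 0, -0.764]], [12, [-0.2, -7, 0], [0, 0, -0.5]], [12, [0, -3, 0], [0, 0, -0.2]], [12, [0, 0, 0], [0, 0, 0]], [12, [0, 0, 0], [0, 0, 0]], [12, [0, 0, 0], [0, 0, 0]]]}}

```text
time_s: 19.03
eef_pos: [464.6, -167.6, 72.4]
ee_rot: [0.0, -0.066, 0.998, -0.0]
force: [-0.6, -0.2, 1.3]
grip_width: 0.246
```

```bash
python3 - <<'E'
from h import *
arcst()
E
```

```text
t 19.03 p [ 464.6 -167.6   72.4] yaw -172.41 tilt 0.01 F [-0.6 -0.2  1.3] grip 21.0
r 130.1 th 1.5541853071795861 yawth 1.553
```

Not yet at the stop: force about 0 and 1.554 rad. Nudge further.

>>> {"fn": "carry_out", "kwargs": {"plan": [[12, [-0.2, -4, 0], [0, 0, -0.29]], [12, [-0.1, -3, 0], [0, 0, -0.22]], [12, [0, 0, 0], [0, 0, 0]], [12, [0, 0, 0], [0, 0, 0]], [12, [0, 0, 0], [0, 0, 0]], [12, [0, 0, 0], [0, 0, 0]]]}}

```text
time_s: 19.53
eef_pos: [465.6, -173.5, 72.3]
ee_rot: [-0.0, -0.093, 0.996, 0.001]
force: [-2.5, 6.1, 4.9]
grip_width: 0.246
```

```bash
python3 - <<'E'
from h import *
arcst()
E
```

```text
t 19.53 p [ 465.6 -173.5   72.3] yaw -169.33 tilt 0.11 F [-2.5  6.1  4.9] grip 21.0
r 130.1 th 1.6001853071795864 yawth 1.607
```

At the stop: 1.600 rad with 6 N. Release and lift, then look.

>>> {"fn": "carry_out", "kwargs": {"plan": [[24, [0, 0, 0], [0, 0, 0]], [32, [0, 0, 0], [0, 0, 0]], [40, [0, 0, 0], [0, 0, 0]], [40, [0, 0, 0], [0, 0, 0]], [40, [0, 0, -10], [0, 0, 0]], [50, [0, 0, -25], [0, 0, 0]], [60, [0, 0, -35], [0, 0, 0]], [80, [0, 0, -35], [0, 0, 0]], [80, [0, 0, 0], [0, 0, 0]], [80, [0, 0, 0], [0, 0, 0]]]}}

```text
time_s: 20.37
eef_pos: [466.5, -175.2, 179.5]
ee_rot: [0.002, -0.093, 0.996, -0.001]
force: [-0.0, 0.3, 0.1]
grip_width: 0.938
```

```bash
cat >>h.py <<'E'
def jars(verbose=True):
    out=[]
    for n in('top','scene'):
        c=cap(n); hsv=cv2.cvtColor(c['color'],cv2.COLOR_BGR2HSV); H,S,V=cv2.split(hsv)
        m=((H<14)|(H>168))&(S>60)&(V<85)
        m=cv2.morphologyEx(m.astype(np.uint8),cv2.MORPH_OPEN,np.ones((3,3)))
        k,l,st,ce=cv2.connectedComponentsWithStats(m)
        for i in range(1,k):
            if st[i,4]>60:
                w=world(c,ce[i],74)[0]; w2=world(c,ce[i],79)[0]; print(n,st[i],ce[i].round(1),'z74',w.round(1),'z79',w2.round(1))
E
python3 - <<'E'
from h import *
go(None); jars(); tips()
for n in('scene','top'):
    c=cap(n); cv2.imwrite(f'pics/{n}12.png',c['color'])
E
```

```text
t 20.37 p [ 466.5 -175.2  179.5] yaw -169.31 tilt 0.26 F [-0.   0.3  0.1] grip 80.1
top [413  88  14  20 272] [419.4  97.6] z74 [ 859.7 -460.9   74. ] z79 [ 858.1 -459.3   79. ]
top [126 125  27  27 560] [139. 138.] z74 [732.6 384.8  74. ] z79 [731.4 383.4  79. ]
top [  5 136  24  23 437] [ 17.  146.8] z74 [703.3 740.6  74. ] z79 [702.2 737.9  79. ]
top [ 39 136  24  23 436] [ 50.5 147. ] z74 [703.5 643.9  74. ] z79 [702.4 641.6  79. ]
top [  4 172  24  23 442] [ 15.3 183.4] z74 [594.1 740.5  74. ] z79 [593.4 737.9  79. ]
top [ 38 173  23  23 434] [ 48.9 183.6] z74 [594.1 644.1  74. ] z79 [593.3 641.8  79. ]
top [382 228  19  19 291] [391. 237.] z74 [ 436.9 -366.5   74. ] z79 [ 436.7 -365.2   79. ]
top [126 235  19  19 295] [134.7 244.2] z74 [415.4 389.3  74. ] z79 [415.3 387.9  79. ]
top [507 244  26  26 558] [519.4 256.8] z74 [ 379.6 -741.    74. ] z79 [ 379.6 -738.4   79. ]
scene [408  70  15   9 105] [415.   74.2] z74 [549.7 812.6  74. ] z79 [552.3 804.2  79. ]
scene [435  80  17   9 119] [443.3  83.8] z74 [663.4 812.3  74. ] z79 [665.4 803.9  79. ]
scene [396  82  16   9 121] [403.4  86. ] z74 [550.1 713.2  74. ] z79 [552.8 705.4  79. ]
scene [423  92  18  10 136] [431.9  96.4] z74 [663.1 711.8  74. ] z79 [665.1 704.1  79. ]
scene [318 112  14  10 109] [324.7 116.4] z74 [415.9 384.6  74. ] z79 [419.4 378.7  79. ]
scene [397 143  24  14 276] [408.4 149.5] z74 [723.5 396.8  74. ] z79 [725.1 390.8  79. ]
scene [154 260  22  19 325] [164.5 269. ] z74 [ 437.5 -369.6   74. ] z79 [ 440.8 -371.    79. ]
scene [  0 315  23  33 573] [  9.5 329.1] z74 [ 281.5 -676.8   74. ] z79 [ 285.7 -676.5   79. ]
-60 23 x -1.0 y [-55, -54, -53, -50, -48, -45, 39, 39, 39, 40, 40, 41]
-55 28 x -2.0 y [-55, -53, -47, -44, 38, 39, 40, 40, 43, 52]
-50 21 x -2.0 y [-51, -47, -46, 37, 38, 39, 40, 40, 41, 44, 52]
-45 15 x -2.0 y [-46, -46, -46, -42, -40, 38, 39, 39, 39, 39, 40, 40, 40, 41, 43]
```

View pics/top12.png

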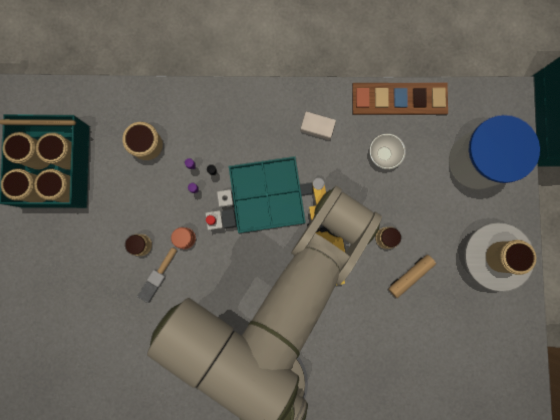

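View pics/scene12.png

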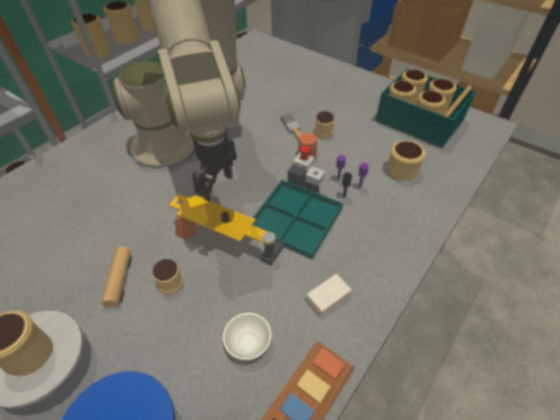

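Both views show the bar fully open beside the tray (scene 215,215), the pin parked (scene 305,153), and jars at top (391,237) and (135,244). I'll turn the jaws along carrier x and go to the first jar.

>>> {"fn": "carry_out", "kwargs": {"plan": [[80, [0, 0, 0], [0, 0, 1.1]], [80, [0, 0, 0], [0, 0, 1.1]], [80, [0, 0, 0], [0, 0, 1.1]], [80, [0, 0, 0], [0, 0, 1.1]], [80, [0, 0, 0], [0, 0, 1.1]], [80, [0, 0, 0], [0, 0, 1.1]], [80, [0, 0, 0], [0, 0, 1.1]], [80, [0, 0, 0], [0, 0, 1.1]], [80, [0, 0, 0], [0, 0, 1.1]], [80, [0, 0, 0], [0, 0, 1.1]], [80, [0, 0, 0], [0, 0, 1.1]], [80, [0, 0, 0], [0, 0, 1.1]], [80, [0, 0, 0], [0, 0, 1.1]], [80, [0, 0, 0], [0, 0, 1.05]], [80, [-31, -9.6, 0], [0, 0, 0]], [80, [-31, -9.6, 0], [0, 0, 0]], [80, [-31, -9.6, 0], [0, 0, 0]], [80, [-31, -9.6, 0], [0, 0, 0]], [80, [-31, -9.6, 0], [0, 0, 0]], [80, [-31, -9.6, 0], [0, 0, 0]]]}}

```text
time_s: 22.28
eef_pos: [436.0, -368.6, 176.5]
ee_rot: [-0.001, 0.652, 0.758, 0.0]
force: [-0.0, 0.5, 0.1]
grip_width: 0.936
```

>>> {"fn": "carry_out", "kwargs": {"plan": [[80, [0, 0, 15], [0, 0, 0]], [80, [0, 0, 15], [0, 0, 0]], [80, [0, 0, 0], [0, 0, 0]], [80, [0, 0, 0], [0, 0, 0]], [80, [0, 0, 0], [0, 0, 0]], [80, [0, 0, 0], [0, 0, 0]]]}}

```text
time_s: 22.78
eef_pos: [437.0, -367.3, 148.2]
ee_rot: [0.001, 0.652, 0.758, -0.0]
force: [0.2, -0.1, 0.5]
grip_width: 0.939
```

```bash
python3 - <<'E'
from h import *
go([437.5,-368,8]); jars(); tips()
E
```

```text
t 22.78 p [ 437.  -367.3  148.2] yaw 98.62 tilt 0.08 F [ 0.2 -0.1  0.5] grip 80.2
delta tool [ -0.6   0.2 140.2]
top [413  88  14  20 272] [419.4  97.6] z74 [ 859.9 -460.9   74. ] z79 [ 858.2 -459.3   79. ]
top [126 125  27  26 558] [139.  137.9] z74 [733.  384.8  74. ] z79 [731.8 383.4  79. ]
top [  6 136  23  23 433] [ 17.1 146.8] z74 [703.4 740.4  74. ] z79 [702.3 737.7  79. ]
top [ 39 136  24  23 435] [ 50.5 147. ] z74 [703.6 643.9  74. ] z79 [702.5 641.6  79. ]
top [  4 172  24  23 445] [ 15.4 183.4] z74 [594.3 740.4  74. ] z79 [593.6 737.7  79. ]
top [ 37 173  24  23 439] [ 48.7 183.6] z74 [594.  644.6  74. ] z79 [593.2 642.3  79. ]
top [125 235  20  19 298] [134.6 244.2] z74 [415.4 389.6  74. ] z79 [415.3 388.2  79. ]
top [507 244  26  26 560] [519.4 256.7] z74 [ 379.7 -741.1   74. ] z79 [ 379.7 -738.6   79. ]
scene [410  71  13   8  94] [415.8  74.5] z74 [553.1 812.6  74. ] z79 [555.7 804.2  79. ]
scene [435  80  17   9 122] [443.2  83.8] z74 [663.1 812.1  74. ] z79 [665.1 803.8  79. ]
scene [395  82  17   9 120] [403.4  86.1] z74 [550.5 712.8  74. ] z79 [553.1 705.   79. ]
scene [424  92  17  10 129] [431.7  96.5] z74 [662.6 711.   74. ] z79 [664.6 703.2  79. ]
scene [318 112  14  10 108] [324.8 116.6] z74 [416.5 384.1  74. ] z79 [419.9 378.2  79. ]
scene [396 143  24  15 276] [408.  149.6] z74 [722.7 395.7  74. ] z79 [724.4 389.7  79. ]
scene [  0 315  23  34 569] [  9.3 329.2] z74 [ 281.2 -677.1   74. ] z79 [ 285.5 -676.7   79. ]
-60 30 x -4.0 y [-47, -42, -42, -42, -40, 44, 46, 50, 51, 52]
-55 29 x -3.0 y [-46, -42, -42, -41, -41, -41, 44, 48, 51, 52]
-50 27 x -4.0 y [-47, -42, -42, -41, -41, 40, 45, 46, 51]
-45 14 x -0.0 y [-43, -42, -42, -42, -42, -41, -41, -41, -41, -41, -40, -40, 43, 45]
-40 5 x -1.0 y [-43, -42, -41, -41, 44]
```

>>> {"fn": "carry_out", "kwargs": {"plan": [[80, [-0.6, 0.2, 20], [0, 0, 0]], [80, [0, 0, 25], [0, 0, 0]], [80, [0, 0, 25], [0, 0, 0]], [80, [0, 0, 20], [0, 0, 0]], [80, [0, 0, 10], [0, 0, 0]], [80, [0, 0, 0], [0, 0, 0]], [80, [0, 0, 0], [0, 0, 0]], [80, [0, 0, 0], [0, 0, 0]]]}}

```text
time_s: 23.6
eef_pos: [437.5, -368.5, 48.8]
ee_rot: [0.001, 0.652, 0.758, -0.0]
force: [0.5, 0.3, 0.1]
grip_width: 0.936
```

```bash
python3 - <<'E'
from h import *
go([437.5,-368,8])
c=cap('scene'); cv2.imwrite('pics/s13.png',cv2.resize(c['color'][200:320,90:250],None,fx=4.5,fy=4.5,interpolation=cv2.INTER_CUBIC))
E
```

```text
t 23.6 p [ 437.5 -368.5   48.8] yaw 98.6 tilt 0.14 F [0.5 0.3 0.1] grip 79.9
delta tool [ 0.6 -0.  40.8]
```

View pics/s13.png

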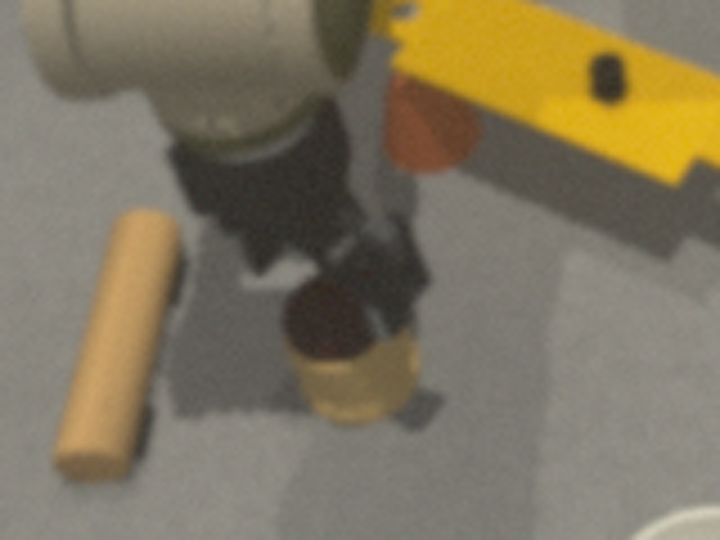

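The jar (crop 350,350) is straddled, with fingertips at (255,270) and (385,335). Go down and close.

>>> {"fn": "carry_out", "kwargs": {"plan": [[80, [0.3, 0, 10], [0, 0, 0]], [80, [0, 0, 12], [0, 0, 0]], [80, [0, 0, 10], [0, 0, 0]], [80, [0, 0, 6], [0, 0, 0]], [80, [0, 0, 0], [0, 0, 0]], [80, [0, 0, 0], [0, 0, 0]], [74, [0, 0, 0], [0, 0, 0]], [68, [0, 0, 0], [0, 0, 0]], [62, [0, 0, 0], [0, 0, 0]], [58, [0, 0, 0], [0, 0, 0]], [56, [0, 0, 0], [0, 0, 0]], [56, [0, 0, 0], [0, 0, 0]], [56, [0, 0, 0], [0, 0, 0]]], "grip_force": 40}}

```text
time_s: 24.73
eef_pos: [437.0, -367.8, 10.1]
ee_rot: [0.0, 0.652, 0.758, -0.0]
force: [-2.2, 2.1, 5.7]
grip_width: 0.733
```

```bash
python3 - <<'E'
from h import *
go([437.5,-368,8]); 
c=cap('scene'); cv2.imwrite('pics/s14.png',cv2.resize(c['color'][200:320,90:250],None,fx=4.5,fy=4.5,interpolation=cv2.INTER_CUBIC))
E
```

```text
t 24.73 p [ 437.  -367.8   10.1] yaw 98.6 tilt 0.06 F [-2.2  2.1  5.7] grip 62.6
delta tool [-0.3  0.4  2.1]
```

View pics/s14.png

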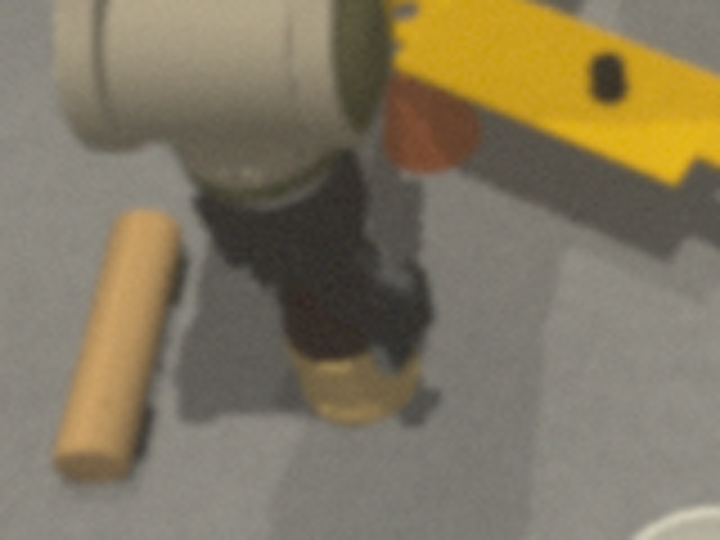

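Gripped at 63 mm. Lift.

>>> {"fn": "carry_out", "kwargs": {"plan": [[52, [0, 0, 0], [0, 0, 0]], [52, [0, 0, -5], [0, 0, 0]], [52, [0, 0, -15], [0, 0, 0]], [52, [0, 0, -25], [0, 0, 0]], [52, [0, 0, -30], [0, 0, 0]], [52, [0, 0, -30], [0, 0, 0]], [52, [0, 0, -30], [0, 0, 0]], [52, [0, 0, -30], [0, 0, 0]], [52, [0, 0, -5], [0, 0, 0]], [52, [0, 0, 0], [0, 0, 0]], [52, [0, 0, 0], [0, 0, 0]]], "grip_force": 60}}

```text
time_s: 25.7
eef_pos: [436.5, -367.0, 177.7]
ee_rot: [-0.001, 0.652, 0.758, 0.0]
force: [-0.2, 0.6, -3.7]
grip_width: 0.731
```

```bash
python3 - <<'E'
from h import *
go(car(51,-51,180)); jars()
c=cap('scene'); cv2.imwrite('pics/s15.png',c['color'][100:330,60:360])
E
```

```text
t 25.7 p [ 436.5 -367.   177.7] yaw 98.59 tilt 0.13 F [-0.2  0.6 -3.7] grip 62.4
delta tool [294.8 238.7  -2. ]
top [413  88  14  20 273] [419.4  97.6] z74 [ 859.8 -461.    74. ] z79 [ 858.1 -459.4   79. ]
top [126 125  27  27 563] [139. 138.] z74 [732.7 384.8  74. ] z79 [731.5 383.5  79. ]
top [  5 136  24  23 437] [ 17.  146.8] z74 [703.4 740.5  74. ] z79 [702.3 737.9  79. ]
top [ 39 136  24  23 437] [ 50.4 147. ] z74 [703.6 644.1  74. ] z79 [702.5 641.8  79. ]
top [  4 172  24  23 442] [ 15.4 183.4] z74 [594.2 740.4  74. ] z79 [593.5 737.7  79. ]
top [ 37 173  24  23 441] [ 48.8 183.6] z74 [594.  644.4  74. ] z79 [593.3 642.2  79. ]
top [125 235  20  19 299] [134.6 244.2] z74 [415.4 389.5  74. ] z79 [415.3 388.1  79. ]
top [506 244  27  26 562] [519.3 256.7] z74 [ 379.6 -740.7   74. ] z79 [ 379.7 -738.1   79. ]
scene [407  71  16   8 108] [414.7  74.3] z74 [549.2 810.9  74. ] z79 [551.9 802.6  79. ]
scene [435  80  17   9 119] [443.3  83.8] z74 [663.2 812.7  74. ] z79 [665.2 804.4  79. ]
scene [395  82  17   9 123] [403.2  86. ] z74 [549.5 713.   74. ] z79 [552.1 705.2  79. ]
scene [423  92  18  10 141] [431.8  96.4] z74 [662.6 711.6  74. ] z79 [664.6 703.8  79. ]
scene [318 112  14  10 114] [324.7 116.6] z74 [416.3 383.6  74. ] z79 [419.7 377.7  79. ]
scene [397 143  24  15 273] [408.2 149.6] z74 [723.1 396.1  74. ] z79 [724.7 390.1  79. ]
scene [  0 315  23  33 567] [  9.3 329.2] z74 [ 281.2 -677.1   74. ] z79 [ 285.4 -676.8   79. ]
```

View pics/s15.png

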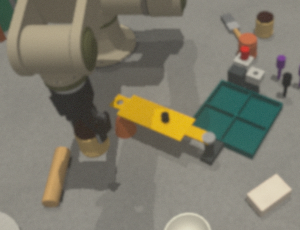

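The jar is held (picture 93,140) and lifted. Carry it to bay 2.

>>> {"fn": "carry_out", "kwargs": {"plan": [[52, [20, 16, 0], [0, 0, 0]], [52, [25, 20, 0], [0, 0, 0]], [52, [25, 20, 0], [0, 0, 0]], [52, [25, 20, 0], [0, 0, 0]], [52, [25, 20, 0], [0, 0, 0]], [52, [25, 20, 0], [0, 0, 0]], [52, [25, 20, 0], [0, 0, 0]], [52, [25, 20, 0], [0, 0, 0]], [52, [25, 20, 0], [0, 0, 0]], [52, [25, 20, 0], [0, 0, 0]], [52, [25, 20, 0], [0, 0, 0]], [52, [20, 18, 0], [0, 0, 0]], [52, [5, 5, 0], [0, 0, 0]], [52, [0, 0, 0], [0, 0, 0]], [52, [0, 0, 0], [0, 0, 0]], [52, [0, 0, 0], [0, 0, 0]], [52, [0, 0, 0], [0, 0, 0]]]}}

```text
time_s: 27.27
eef_pos: [628.7, -41.4, 179.2]
ee_rot: [-0.0, 0.653, 0.758, -0.0]
force: [-0.1, 0.6, -2.6]
grip_width: 0.727
```

```bash
python3 - <<'E'
from h import *
go(car(51,-51,15.5))
E
```

```text
t 27.27 p [628.7 -41.4 179.2] yaw 98.5 tilt 0.02 F [-0.1  0.6 -2.6] grip 62.1
delta tool [1.600e+00 1.000e-01 1.637e+02]
```

>>> {"fn": "carry_out", "kwargs": {"plan": [[52, [1.6, 0, 15], [0, 0, 0]], [52, [0, 0, 25], [0, 0, 0]], [52, [0, 0, 25], [0, 0, 0]], [52, [0, 0, 25], [0, 0, 0]], [52, [0, 0, 20], [0, 0, 0]], [52, [0, 0, 15], [0, 0, 0]], [52, [0, 0, 15], [0, 0, 0]], [52, [0, 0, 10], [0, 0, 0]], [52, [0, 0, 6], [0, 0, 0]], [52, [0, 0, 0], [0, 0, 0]], [52, [0, 0, 0], [0, 0, 0]], [52, [0, 0, 0], [0, 0, 0]], [52, [0, 0, 0], [0, 0, 0]]]}}

```text
time_s: 28.35
eef_pos: [629.4, -38.7, 24.3]
ee_rot: [0.001, 0.652, 0.758, 0.0]
force: [-0.2, -0.2, -3.6]
grip_width: 0.729
```

```bash
python3 - <<'E'
from h import *
go(car(51,-51,15.5))
c=cap('scene'); cv2.imwrite('pics/s16.png',cv2.resize(c['color'][150:280,220:380],None,fx=4.5,fy=4.5,interpolation=cv2.INTER_CUBIC))
E
```

```text
t 28.35 p [629.4 -38.7  24.3] yaw 98.59 tilt 0.09 F [-0.2 -0.2 -3.6] grip 62.3
delta tool [-1.  -1.1  8.8]
```

View pics/s16.png

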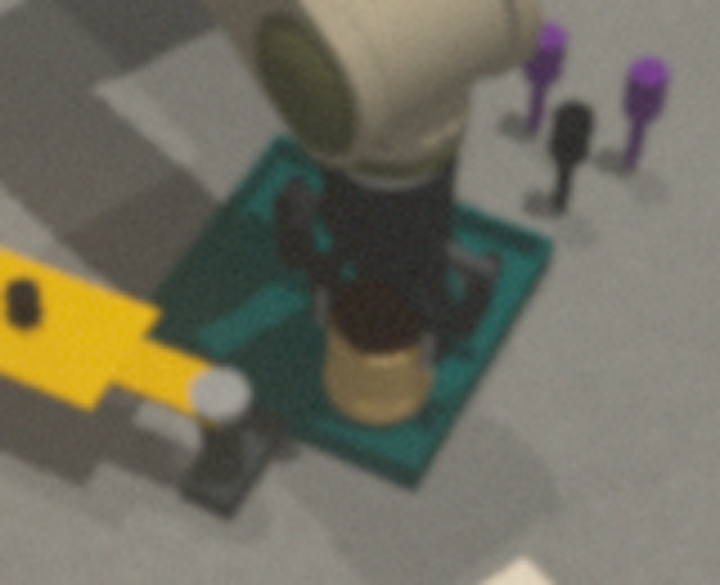

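The jar is inside bay 2 (crop 380,370). Lower to the floor and release.

>>> {"fn": "carry_out", "kwargs": {"plan": [[52, [-1, -1, 4], [0, 0, 0]], [52, [0, 0, 3], [0, 0, 0]], [52, [0, 0, 1.5], [0, 0, 0]], [52, [0, 0, 0], [0, 0, 0]], [52, [0, 0, 0], [0, 0, 0]], [52, [0, 0, 0], [0, 0, 0]]]}}

```text
time_s: 28.9
eef_pos: [627.9, -39.8, 15.4]
ee_rot: [0.0, 0.652, 0.758, -0.0]
force: [-4.7, 1.2, 6.8]
grip_width: 0.72
```

```bash
python3 - <<'E'
from h import *
go(car(51,-51,15.5))
E
```

```text
t 28.9 p [627.9 -39.8  15.4] yaw 98.6 tilt 0.02 F [-4.7  1.2  6.8] grip 61.5
delta tool [-0.1  0.5 -0.1]
```

>>> {"fn": "carry_out", "kwargs": {"plan": [[64, [0, 0, 0], [0, 0, 0]], [70, [0, 0, 0], [0, 0, 0]], [76, [0, 0, 0], [0, 0, 0]], [80, [0, 0, 0], [0, 0, 0]], [80, [0, 0, 0], [0, 0, 0]], [80, [0, 0, -10], [0, 0, 0]], [80, [0, 0, -25], [0, 0, 0]], [80, [0, 0, -30], [0, 0, 0]], [80, [0, 0, -35], [0, 0, 0]], [80, [0, 0, -35], [0, 0, 0]], [80, [0, 0, -30], [0, 0, 0]], [80, [0, 0, 0], [0, 0, 0]], [80, [0, 0, 0], [0, 0, 0]]]}}

```text
time_s: 29.98
eef_pos: [628.7, -39.8, 182.1]
ee_rot: [0.002, 0.652, 0.758, 0.001]
force: [-0.2, 0.1, -0.5]
grip_width: 0.935
```

```bash
python3 - <<'E'
from h import *
go([415.8,387,180]); jars()
c=cap('scene'); cv2.imwrite('pics/s17.png',c['color'][60:330,160:460])
E
```

```text
t 29.98 p [628.7 -39.8 182.1] yaw 98.6 tilt 0.23 F [-0.2  0.1 -0.5] grip 79.8
delta tool [ 453.8 -146.7    0.8]
top [413  88  14  20 274] [419.4  97.5] z74 [ 859.9 -460.9   74. ] z79 [ 858.3 -459.3   79. ]
top [126 125  27  27 560] [139. 138.] z74 [732.7 384.9  74. ] z79 [731.5 383.5  79. ]
top [  5 136  24  23 439] [ 17.  146.8] z74 [703.5 740.6  74. ] z79 [702.4 738.   79. ]
top [ 39 136  24  23 435] [ 50.4 147. ] z74 [703.5 644.   74. ] z79 [702.4 641.7  79. ]
top [  4 173  24  22 440] [ 15.3 183.5] z74 [593.9 740.4  74. ] z79 [593.2 737.8  79. ]
top [ 37 173  24  23 437] [ 48.8 183.6] z74 [594.  644.4  74. ] z79 [593.3 642.1  79. ]
top [125 235  20  19 299] [134.6 244.1] z74 [415.5 389.5  74. ] z79 [415.4 388.1  79. ]
top [506 244  27  26 562] [519.3 256.7] z74 [ 379.6 -740.8   74. ] z79 [ 379.7 -738.2   79. ]
scene [408  71  15   8 102] [414.9  74.4] z74 [550.1 811.3  74. ] z79 [552.7 802.9  79. ]
scene [435  80  17   9 125] [443.2  83.9] z74 [663.4 811.5  74. ] z79 [665.4 803.2  79. ]
scene [395  82  17   9 122] [403.1  86. ] z74 [549.3 712.9  74. ] z79 [551.9 705.1  79. ]
scene [424  92  17  10 134] [431.9  96.4] z74 [663.2 711.9  74. ] z79 [665.1 704.1  79. ]
scene [397 143  24  15 277] [408.2 149.7] z74 [723.5 395.6  74. ] z79 [725.1 389.7  79. ]
scene [  0 315  23  33 564] [  9.1 329.3] z74 [ 281.2 -677.4   74. ] z79 [ 285.4 -677.1   79. ]
```

View pics/s17.png

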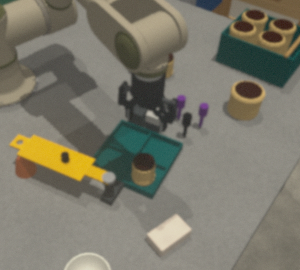

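Jar A stands in bay 2 (picture 144,168). On to jar B.

>>> {"fn": "carry_out", "kwargs": {"plan": [[80, [20, -6, 0], [0, 0, 0]], [80, [33, -10.7, 0], [0, 0, 0]], [80, [33, -10.7, 0], [0, 0, 0]], [80, [33, -10.7, 0], [0, 0, 0]], [80, [33, -10.7, 0], [0, 0, 0]], [80, [33, -10.7, 0], [0, 0, 0]], [80, [33, -10.7, 0], [0, 0, 0]], [80, [33, -10.7, 0], [0, 0, 0]], [80, [33, -10.7, 0], [0, 0, 0]], [80, [33, -10.7, 0], [0, 0, 0]], [80, [33, -10.7, 0], [0, 0, 0]], [80, [33, -10.7, 0], [0, 0, 0]], [80, [33, -10.7, 0], [0, 0, 0]], [80, [33, -10.7, 0], [0, 0, 0]], [80, [5, -1.5, 10], [0, 0, 0]], [80, [0, 0, 20], [0, 0, 0]], [80, [0, 0, 0], [0, 0, 0]], [80, [0, 0, 0], [0, 0, 0]], [80, [0, 0, 0], [0, 0, 0]], [80, [0, 0, 0], [0, 0, 0]]]}}

```text
time_s: 31.8
eef_pos: [415.9, 387.1, 150.6]
ee_rot: [0.0, 0.652, 0.758, 0.001]
force: [0.5, 0.2, 0.1]
grip_width: 0.935
```

```bash
python3 - <<'E'
from h import *
go([415.8,387,10]); jars()
for n in('scene','top'):
    c=cap(n); cv2.imwrite(f'pics/{n}18.png',c['color'][60:330,120:460] if n=='scene' else c['color'])
E
```

```text
t 31.8 p [415.9 387.1 150.6] yaw 98.54 tilt 0.07 F [0.5 0.2 0.1] grip 79.8
delta tool [-1.000e-01 -2.000e-01  1.406e+02]
top [413  88  14  20 269] [419.3  97.6] z74 [ 859.7 -460.7   74. ] z79 [ 858.1 -459.1   79. ]
top [126 125  27  27 563] [139. 138.] z74 [732.7 384.7  74. ] z79 [731.5 383.4  79. ]
top [  5 136  24  23 435] [ 17.  146.9] z74 [703.3 740.6  74. ] z79 [702.2 737.9  79. ]
top [ 39 136  24  23 435] [ 50.4 147. ] z74 [703.5 644.   74. ] z79 [702.4 641.7  79. ]
top [272 164  18  19 273] [280.5 173. ] z74 [628. -39.  74.] z79 [627.1 -38.9  79. ]
top [  3 173  25  22 443] [ 15.3 183.5] z74 [593.9 740.7  74. ] z79 [593.2 738.   79. ]
top [ 37 173  24  23 437] [ 48.8 183.6] z74 [594.1 644.5  74. ] z79 [593.4 642.2  79. ]
top [126 235  19  19 265] [135.3 243.7] z74 [416.8 387.6  74. ] z79 [416.7 386.2  79. ]
top [506 244  27  26 562] [519.3 256.7] z74 [ 379.6 -740.9   74. ] z79 [ 379.7 -738.3   79. ]
scene [  0  22  22  37 195] [ 9.3 38.9] z74 [-968.2   28.1   74. ] z79 [-956.7   24.3   79. ]
scene [407  70  16   9 110] [414.7  74.2] z74 [548.7 812.   74. ] z79 [551.4 803.6  79. ]
scene [435  80  17   9 123] [443.2  83.8] z74 [663.3 812.3  74. ] z79 [665.3 803.9  79. ]
scene [395  82  17   9 127] [403.2  86. ] z74 [549.8 712.6  74. ] z79 [552.4 704.8  79. ]
scene [423  92  18  10 136] [431.8  96.3] z74 [662.4 712.4  74. ] z79 [664.4 704.6  79. ]
scene [397 143  24  14 273] [408.3 149.5] z74 [723.3 396.6  74. ] z79 [724.9 390.7  79. ]
scene [295 214  18  16 213] [303.6 221.1] z74 [625.6 -39.7  74. ] z79 [627.8 -43.1  79. ]
scene [  0 315  23  34 565] [  9.3 329.2] z74 [ 281.3 -677.1   74. ] z79 [ 285.5 -676.8   79. ]
```

View pics/scene18.png

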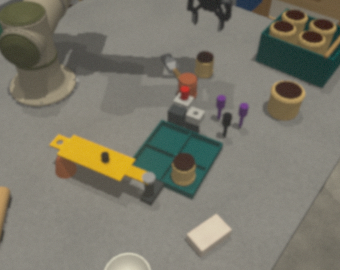

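View pics/top18.png

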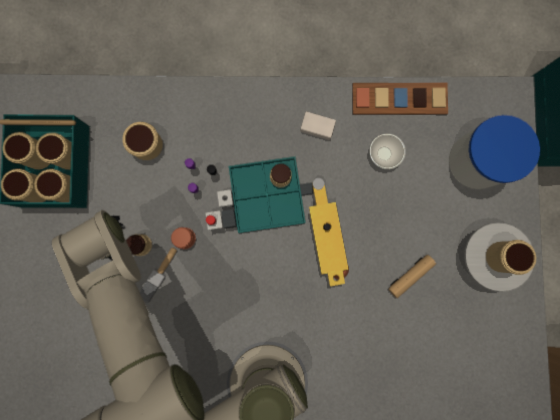

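Jar A is centred in bay 2, and B is unmoved at top (135,244), under the gripper. Descend.

>>> {"fn": "carry_out", "kwargs": {"plan": [[80, [0, 0, 20], [0, 0, 0]], [80, [0, 0, 25], [0, 0, 0]], [80, [0, 0, 25], [0, 0, 0]], [80, [0, 0, 20], [0, 0, 0]], [80, [0, 0, 10], [0, 0, 0]], [80, [0, 0, 0], [0, 0, 0]], [80, [0, 0, 0], [0, 0, 0]], [80, [0, 0, 0], [0, 0, 0]]]}}

```text
time_s: 32.67
eef_pos: [416.0, 387.8, 51.3]
ee_rot: [0.0, 0.652, 0.758, 0.001]
force: [-0.7, 0.5, 0.2]
grip_width: 0.938
```

```bash
python3 - <<'E'
from h import *
go([415.8,387,11])
c=cap('scene'); cv2.imwrite('pics/s19.png',cv2.resize(c['color'][60:180,260:400],None,fx=5,fy=5,interpolation=cv2.INTER_CUBIC))
E
```

```text
t 32.67 p [416.  387.8  51.3] yaw 98.59 tilt 0.14 F [-0.7  0.5  0.2] grip 80.1
delta tool [-0.8 -0.4 40.3]
```

View pics/s19.png

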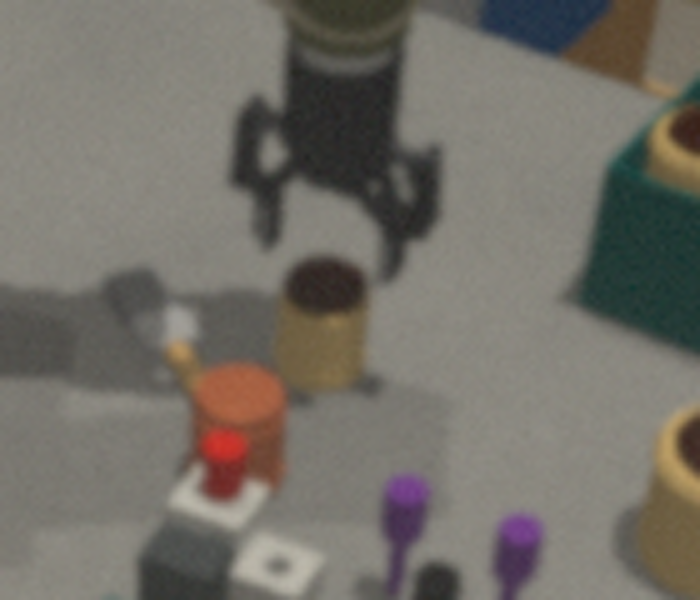

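The fingers at (265,240) and (395,270) straddle the jar (325,310). Down and grip.

>>> {"fn": "carry_out", "kwargs": {"plan": [[80, [-0.5, 0, 12], [0, 0, 0]], [80, [0, 0, 12], [0, 0, 0]], [80, [0, 0, 10], [0, 0, 0]], [80, [0, 0, 7], [0, 0, 0]], [80, [0, 0, 0], [0, 0, 0]], [80, [0, 0, 0], [0, 0, 0]], [74, [0, 0, 0], [0, 0, 0]], [68, [0, 0, 0], [0, 0, 0]], [62, [0, 0, 0], [0, 0, 0]], [58, [0, 0, 0], [0, 0, 0]], [56, [0, 0, 0], [0, 0, 0]], [56, [0, 0, 0], [0, 0, 0]], [54, [0, 0, 0], [0, 0, 0]]], "grip_force": 40}}

```text
time_s: 33.8
eef_pos: [415.7, 387.1, 9.8]
ee_rot: [0.0, 0.652, 0.758, 0.001]
force: [-0.9, -1.8, 5.2]
grip_width: 0.732
```

```bash
python3 - <<'E'
from h import *
go([415.8,387,11])
E
```

```text
t 33.8 p [415.7 387.1   9.8] yaw 98.6 tilt 0.08 F [-0.9 -1.8  5.2] grip 62.6
delta tool [-0.1  0.1 -1.2]
```

>>> {"fn": "carry_out", "kwargs": {"plan": [[52, [0, 0, 0], [0, 0, 0]], [52, [0, 0, -5], [0, 0, 0]], [52, [0, 0, -15], [0, 0, 0]], [52, [0, 0, -25], [0, 0, 0]], [52, [0, 0, -30], [0, 0, 0]], [52, [0, 0, -30], [0, 0, 0]], [52, [0, 0, -30], [0, 0, 0]], [52, [0, 0, -30], [0, 0, 0]], [52, [0, 0, -5], [0, 0, 0]], [52, [0, 0, 0], [0, 0, 0]], [52, [0, 0, 0], [0, 0, 0]]], "grip_force": 60}}

```text
time_s: 34.72
eef_pos: [414.7, 386.4, 177.2]
ee_rot: [-0.0, 0.652, 0.758, -0.001]
force: [-0.9, -0.1, -3.6]
grip_width: 0.731
```

```bash
python3 - <<'E'
from h import *
go(car(51,51,180))
c=cap('scene'); cv2.imwrite('pics/s20.png',cv2.resize(c['color'][40:180,260:400],None,fx=4,fy=4,interpolation=cv2.INTER_CUBIC))
E
```

```text
t 34.72 p [414.7 386.4 177.2] yaw 98.6 tilt 0.14 F [-0.9 -0.1 -3.6] grip 62.4
delta tool [-351.4  147.6   -2.8]
```

View pics/s20.png

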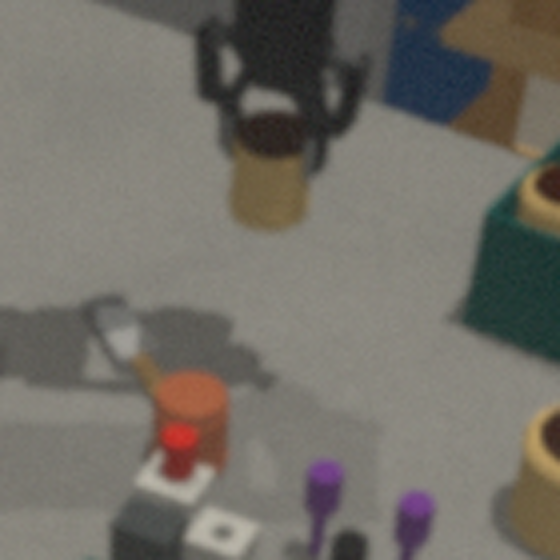

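Jar B is held upright (crop 270,170). Carry it to bay 3.

>>> {"fn": "carry_out", "kwargs": {"plan": [[52, [-15, 6, 0], [0, 0, 0]], [52, [-29, 12, 0], [0, 0, 0]], [52, [-30, 13, 0], [0, 0, 0]], [52, [-30, 13, 0], [0, 0, 0]], [52, [-30, 13, 0], [0, 0, 0]], [52, [-30, 13, 0], [0, 0, 0]], [52, [-30, 13, 0], [0, 0, 0]], [52, [-30, 13, 0], [0, 0, 0]], [52, [-30, 13, 0], [0, 0, 0]], [52, [-30, 13, 0], [0, 0, 0]], [52, [-30, 13, 0], [0, 0, 0]], [52, [-25, 9, 0], [0, 0, 0]], [52, [-12, 4, 0], [0, 0, 0]], [52, [0, 0, 0], [0, 0, 0]], [52, [0, 0, 0], [0, 0, 0]], [52, [0, 0, 0], [0, 0, 0]], [52, [0, 0, 0], [0, 0, 0]]]}}

```text
time_s: 36.18
eef_pos: [613.5, 63.2, 178.5]
ee_rot: [-0.0, 0.652, 0.759, -0.0]
force: [0.3, 0.5, -3.4]
grip_width: 0.726
```

```bash
python3 - <<'E'
from h import *
go(car(51,51,15.3))
E
```

```text
t 36.18 p [613.5  63.2 178.5] yaw 98.68 tilt 0.05 F [ 0.3  0.5 -3.4] grip 62.0
delta tool [ -2.1  -0.5 163.2]
```

>>> {"fn": "carry_out", "kwargs": {"plan": [[52, [-2, -0.5, 15], [0, 0, 0]], [52, [0, 0, 25], [0, 0, 0]], [52, [0, 0, 25], [0, 0, 0]], [52, [0, 0, 25], [0, 0, 0]], [52, [0, 0, 20], [0, 0, 0]], [52, [0, 0, 15], [0, 0, 0]], [52, [0, 0, 15], [0, 0, 0]], [52, [0, 0, 10], [0, 0, 0]], [52, [0, 0, 5], [0, 0, 0]], [52, [0, 0, 0], [0, 0, 0]], [52, [0, 0, 0], [0, 0, 0]], [52, [0, 0, 0], [0, 0, 0]], [52, [0, 0, 0], [0, 0, 0]]]}}

```text
time_s: 37.27
eef_pos: [614.4, 59.9, 24.8]
ee_rot: [0.001, 0.652, 0.758, 0.0]
force: [0.1, 0.1, -3.4]
grip_width: 0.731
```

```bash
python3 - <<'E'
from h import *
go(car(51,51,15.3))
c=cap('scene'); cv2.imwrite('pics/s21.png',cv2.resize(c['color'][120:260,240:380],None,fx=4,fy=4,interpolation=cv2.INTER_CUBIC))
E
```

```text
t 37.27 p [614.4  59.9  24.8] yaw 98.6 tilt 0.1 F [ 0.1  0.1 -3.4] grip 62.5
delta tool [ 1.4 -1.1  9.5]
```

View pics/s21.png

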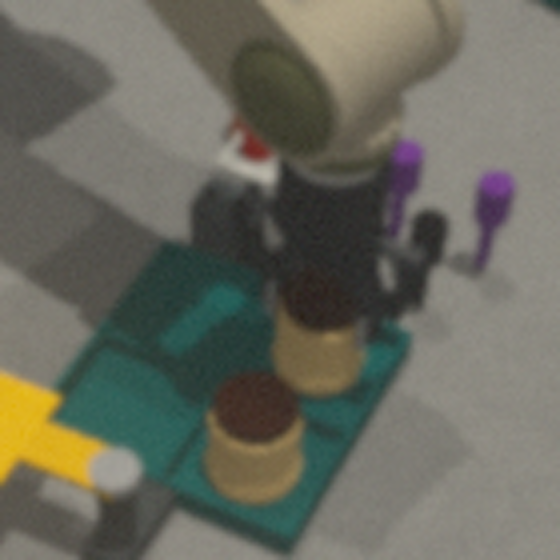

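>>> {"fn": "carry_out", "kwargs": {"plan": [[52, [1.4, -1, 4], [0, 0, 0]], [52, [0, 0, 4], [0, 0, 0]], [52, [0, 0, 1.5], [0, 0, 0]], [52, [0, 0, 0], [0, 0, 0]], [52, [0, 0, 0], [0, 0, 0]], [52, [0, 0, 0], [0, 0, 0]], [64, [0, 0, 0], [0, 0, 0]], [70, [0, 0, 0], [0, 0, 0]], [76, [0, 0, 0], [0, 0, 0]], [80, [0, 0, 0], [0, 0, 0]], [80, [0, 0, 0], [0, 0, 0]], [80, [0, 0, -10], [0, 0, 0]], [80, [0, 0, -25], [0, 0, 0]], [80, [0, 0, -30], [0, 0, 0]], [80, [0, 0, -35], [0, 0, 0]], [80, [0, 0, -35], [0, 0, 0]], [80, [0, 0, -20], [0, 0, 0]], [60, [0, 0, 0], [0, 0, 0]], [40, [0, 0, 0], [0, 0, 0]], [40, [0, 0, 0], [0, 0, 0]]]}}

```text
time_s: 38.98
eef_pos: [612.2, 61.1, 168.5]
ee_rot: [-0.001, 0.652, 0.758, -0.0]
force: [-1.4, -0.3, -1.3]
grip_width: 0.528
```

```bash
python3 - <<'E'
from h import *
go(arc(1.6,180)); jars(); print(arc(1.6))
c=cap('scene'); cv2.imwrite('pics/s22.png',cv2.resize(c['color'][120:270,160:380],None,fx=3.4,fy=3.4,interpolation=cv2.INTER_CUBIC))
E
```

```text
t 38.98 p [612.2  61.1 168.5] yaw 98.59 tilt 0.09 F [-1.4 -0.3 -1.3] grip 45.1
delta tool [-210.  -179.9  -11.3]
top [413  88  14  20 274] [419.4  97.5] z74 [ 859.9 -460.9   74. ] z79 [ 858.3 -459.3   79. ]
top [126 125  27  27 559] [139.  137.9] z74 [732.8 384.8  74. ] z79 [731.6 383.4  79. ]
top [  5 136  24  23 437] [ 17.  146.8] z74 [703.5 740.6  74. ] z79 [702.4 738.   79. ]
top [ 39 136  24  23 436] [ 50.4 147. ] z74 [703.5 644.   74. ] z79 [702.4 641.7  79. ]
top [272 164  18  19 273] [280.5 173.1] z74 [627.8 -39.1  74. ] z79 [627. -39.  79.]
top [  4 172  24  23 444] [ 15.3 183.4] z74 [594.1 740.5  74. ] z79 [593.4 737.8  79. ]
top [ 37 173  24  23 437] [ 48.8 183.6] z74 [594.1 644.4  74. ] z79 [593.3 642.1  79. ]
top [506 244  27  26 560] [519.3 256.7] z74 [ 379.7 -740.8   74. ] z79 [ 379.7 -738.2   79. ]
scene [407  71  16   8 108] [414.9  74.4] z74 [550. 811.  74.] z79 [552.6 802.7  79. ]
scene [435  80  17   9 123] [443.2  83.9] z74 [663.4 811.6  74. ] z79 [665.4 803.2  79. ]
scene [395  82  17   9 128] [403.   86.1] z74 [549.2 712.   74. ] z79 [551.8 704.2  79. ]
scene [423  92  18   9 130] [431.8  96.1] z74 [662.1 713.3  74. ] z79 [664.1 705.5  79. ]
scene [397 143  24  14 272] [408.3 149.5] z74 [723.3 396.6  74. ] z79 [724.9 390.7  79. ]
scene [295 214  19  16 233] [303.7 221.2] z74 [626.  -40.1  74. ] z79 [628.2 -43.5  79. ]
scene [  0 315  23  34 579] [  9.3 329. ] z74 [ 281.  -676.9   74. ] z79 [ 285.2 -676.6   79. ]
[ 465.66208393 -173.44180255   93.        ]
```

View pics/s22.png

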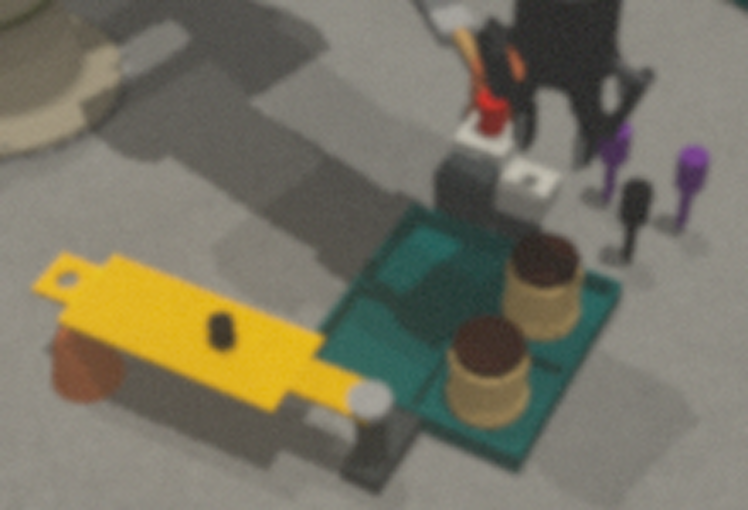

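Both jars are upright in bays 2 and 3 (crop 490,370 and 543,285). Back to the knob (crop 222,330).

>>> {"fn": "carry_out", "kwargs": {"plan": [[40, [-17, -15, 0], [0, 0, 0]], [40, [-28, -24, 0], [0, 0, 0]], [40, [-28, -24, 0], [0, 0, 0]], [40, [-28, -24, 0], [0, 0, 0]], [40, [-28, -24, 0], [0, 0, 0]], [40, [-28, -24, 0], [0, 0, 0]], [40, [-28, -24, 0], [0, 0, 0]], [40, [-25, -21, 0], [0, 0, 0]], [40, [0, 0, 0], [0, 0, -1.1]], [40, [0, 0, 0], [0, 0, -1.1]], [40, [0, 0, 0], [0, 0, -1.1]], [40, [0, 0, 0], [0, 0, -1.1]], [40, [0, 0, 0], [0, 0, -1.1]], [40, [0, 0, 0], [0, 0, -1.1]], [40, [0, 0, 0], [0, 0, -1.1]], [40, [0, 0, 0], [0, 0, -1.1]], [40, [0, 0, 0], [0, 0, -1.1]], [40, [0, 0, 0], [0, 0, -1.1]], [40, [0, 0, 0], [0, 0, -1.1]], [40, [0, 0, 0], [0, 0, -1.1]]], "grip_force": 20}}

```text
time_s: 40.8
eef_pos: [465.9, -173.3, 168.6]
ee_rot: [-0.001, 0.016, 1.0, 0.0]
force: [0.4, 0.9, 0.4]
grip_width: 0.463
```

>>> {"fn": "carry_out", "kwargs": {"plan": [[40, [0, 0, 10], [0, 0, -1.1]], [40, [0, 0, 10], [0, 0, -0.98]], [40, [0, 0, 10], [0, 0, 0]], [40, [0, 0, 0], [0, 0, 0]], [40, [0, 0, 0], [0, 0, 0]], [40, [0, 0, 0], [0, 0, 0]], [40, [0, 0, 0], [0, 0, 0]]]}}

```text
time_s: 41.38
eef_pos: [466.3, -173.6, 139.8]
ee_rot: [0.0, -0.089, 0.996, -0.0]
force: [-0.4, -0.0, 0.7]
grip_width: 0.467
```

```bash
python3 - <<'E'
from h import *
go(arc(1.6,72.5)); arcst()
E
```

```text
t 41.38 p [ 466.3 -173.6  139.8] yaw -169.8 tilt 0.05 F [-0.4 -0.   0.7] grip 39.9
delta tool [ 0.7  0.4 67.3]
t 41.38 p [ 466.3 -173.6  139.8] yaw -169.8 tilt 0.05 F [-0.4 -0.   0.7] grip 39.9
r 129.4 th 1.6021853071795862 yawth 1.599
```

>>> {"fn": "carry_out", "kwargs": {"plan": [[40, [0.5, 0.3, 15], [0, 0, 0]], [40, [0, 0, 20], [0, 0, 0]], [40, [0, 0, 15], [0, 0, 0]], [40, [0, 0, 10], [0, 0, 0]], [40, [0, 0, 7], [0, 0, 0]], [40, [0, 0, 0], [0, 0, 0]], [40, [0, 0, 0], [0, 0, 0]], [32, [0, 0, 0], [0, 0, 0]], [24, [0, 0, 0], [0, 0, 0]], [16, [0, 0, 0], [0, 0, 0]], [12, [0, 0, 0], [0, 0, 0]], [12, [0, 0, 0], [0, 0, 0]], [12, [0, 0, 0], [0, 0, 0]]]}}

```text
time_s: 42.47
eef_pos: [466.0, -173.5, 73.1]
ee_rot: [0.001, -0.09, 0.996, -0.0]
force: [-1.9, 0.5, 6.9]
grip_width: 0.244
```

```bash
python3 - <<'E'
from h import *
arcst()
E
```

```text
t 42.47 p [ 466.  -173.5   73.1] yaw -169.73 tilt 0.08 F [-1.9  0.5  6.9] grip 20.8
r 129.7 th 1.6011853071795858 yawth 1.6
```

Gripped. Swing shut in two halves.

>>> {"fn": "carry_out", "kwargs": {"plan": [[12, [-0.1, 5.2, 0], [0, 0, 0.38]], [12, [-0.4, 10.4, 0], [0, 0, 0.764]], [12, [-0.4, 10.4, 0], [0, 0, 0.764]], [12, [-0.4, 10.4, 0], [0, 0, 0.764]], [12, [-0.4, 10.4, 0], [0, 0, 0.764]], [12, [-0.4, 10.4, 0], [0, 0, 0.764]], [12, [-0.4, 10.4, 0], [0, 0, 0.764]], [12, [-0.4, 10.4, 0], [0, 0, 0.764]], [12, [-0.4, 10.4, 0], [0, 0, 0.764]], [12, [-0.4, 10.4, 0], [0, 0, 0.764]], [12, [0, 0, 0], [0, 0, 0]], [12, [0, 0, 0], [0, 0, 0]], [12, [0, 0, 0], [0, 0, 0]]]}}

```text
time_s: 43.55
eef_pos: [485.3, -79.1, 73.1]
ee_rot: [0.001, 0.285, 0.959, -0.0]
force: [0.8, 0.2, 5.8]
grip_width: 0.247
```

```bash
python3 - <<'E'
from h import *
arcst()
c=cap('scene'); cv2.imwrite('pics/s23.png',cv2.resize(c['color'][120:270,160:380],None,fx=3.4,fy=3.4,interpolation=cv2.INTER_CUBIC))
E
```

```text
t 43.55 p [485.3 -79.1  73.1] yaw 146.89 tilt 0.12 F [0.8 0.2 5.8] grip 21.1
r 129.6 th 0.839 yawth 0.843
```

View pics/s23.png

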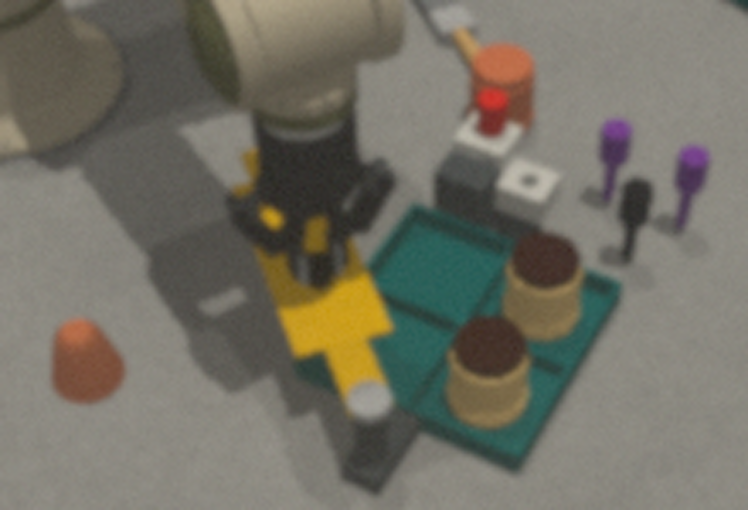

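The bar is halfway, with jars and pin undisturbed. Continue.

>>> {"fn": "carry_out", "kwargs": {"plan": [[12, [-0.4, 10.4, 0], [0, 0, 0.764]], [12, [-0.4, 10.4, 0], [0, 0, 0.764]], [12, [-0.4, 10.4, 0], [0, 0, 0.764]], [12, [-0.4, 10.4, 0], [0, 0, 0.764]], [12, [-0.4, 10.4, 0], [0, 0, 0.764]], [12, [-0.4, 10.4, 0], [0, 0, 0.764]], [12, [-0.4, 10.4, 0], [0, 0, 0.764]], [12, [-0.4, 10.4, 0], [0, 0, 0.764]], [12, [-0.4, 10.4, 0], [0, 0, 0.764]], [12, [-0.2, 8, 0], [0, 0, 0.57]], [12, [0, 0, 0], [0, 0, 0]], [12, [0, 0, 0], [0, 0, 0]], [12, [0, 0, 0], [0, 0, 0]]]}}

```text
time_s: 44.68
eef_pos: [567.0, -23.3, 73.1]
ee_rot: [0.001, 0.628, 0.778, 0.0]
force: [1.8, -0.7, 6.1]
grip_width: 0.248
```

```bash
python3 - <<'E'
from h import *
arcst()
E
```

```text
t 44.68 p [567.  -23.3  73.1] yaw 102.21 tilt 0.12 F [ 1.8 -0.7  6.1] grip 21.2
r 129.7 th 0.056 yawth 0.063
```

>>> {"fn": "carry_out", "kwargs": {"plan": [[12, [-0.1, 4.5, 0], [0, 0, 0.35]], [12, [0, 3.8, 0], [0, 0, 0.25]], [12, [0, 1, 0], [0, 0, 0]], [12, [0, 0, 0], [0, 0, 0]], [12, [0, 0, 0], [0, 0, 0]], [12, [0, 0, 0], [0, 0, 0]]]}}

```text
time_s: 45.18
eef_pos: [574.6, -21.9, 73.1]
ee_rot: [-0.0, 0.652, 0.758, -0.001]
force: [-7.4, -2.5, 10.0]
grip_width: 0.247
```

```bash
python3 - <<'E'
from h import *
arcst()
E
```

```text
t 45.18 p [574.6 -21.9  73.1] yaw 98.62 tilt 0.13 F [-7.4 -2.5 10. ] grip 21.1
r 129.7 th 6.280185307179586 yawth 0.0
```

At the hard stop: 0 rad with 7 N. Release, lift and turn back for the pin.

>>> {"fn": "carry_out", "kwargs": {"plan": [[24, [0, 0, 0], [0, 0, 0]], [32, [0, 0, 0], [0, 0, 0]], [40, [0, 0, 0], [0, 0, 0]], [40, [0, 0, -10], [0, 0, 0]], [50, [0, 0, -30], [0, 0, 0]], [55, [0, 0, -37], [0, 0, 0]], [55, [0, 0, 0], [0, 0, 1.1]], [55, [0, 0, 0], [0, 0, 1.1]], [55, [0, 0, 0], [0, 0, 1.1]], [55, [0, 0, 0], [0, 0, 1.1]], [55, [0, 0, 0], [0, 0, 1.1]], [55, [0, 0, 0], [0, 0, 1.1]], [55, [0, 0, 0], [0, 0, 1.1]], [55, [0, 0, 0], [0, 0, 1.1]], [55, [0, 0, 0], [0, 0, 1.1]], [55, [0, 0, 0], [0, 0, 1.1]], [55, [0, 0, 0], [0, 0, 1.1]], [55, [0, 0, 0], [0, 0, 1.1]], [55, [0, 0, 0], [0, 0, 1.1]], [55, [0, 0, 0], [0, 0, 0.7]]]}}

```text
time_s: 46.85
eef_pos: [575.6, -20.9, 149.9]
ee_rot: [0.0, 0.997, 0.071, 0.0]
force: [0.8, -0.3, -0.1]
grip_width: 0.642
```

>>> {"fn": "carry_out", "kwargs": {"plan": [[55, [-10, -32, 0], [0, 0, 0]], [55, [-10, -33, 0], [0, 0, 0]], [55, [-10, -33, 0], [0, 0, 0]], [55, [-10, -33, 0], [0, 0, 0]], [55, [-10, -33, 0], [0, 0, 0]], [55, [-10, -32, 0], [0, 0, 0]], [55, [0, 0, 0], [0, 0, 0]], [55, [0, 0, 0], [0, 0, 0]], [55, [0, 0, 0], [0, 0, 0]], [55, [0, 0, 0], [0, 0, 0]], [55, [0, 0, 0], [0, 0, 0]]]}}

```text
time_s: 47.77
eef_pos: [487.9, 163.2, 149.3]
ee_rot: [0.0, 0.997, 0.073, 0.0]
force: [0.5, -1.0, 0.6]
grip_width: 0.642
```

```bash
python3 - <<'E'
from h import *
go([485.2,164.3,66])
c=cap('scene'); cv2.imwrite('pics/s24.png',cv2.resize(c['color'][80:240,230:370],None,fx=3.7,fy=3.7,interpolation=cv2.INTER_CUBIC))
t=cap('top'); cv2.imwrite('pics/t24.png',cv2.resize(t['color'][150:250,195:335],None,fx=5,fy=5,interpolation=cv2.INTER_CUBIC))
E
```

```text
t 47.77 p [487.9 163.2 149.3] yaw 8.38 tilt 0.01 F [ 0.5 -1.   0.6] grip 54.9
delta tool [-2.5 -1.5 83.3]
```

View pics/s24.png

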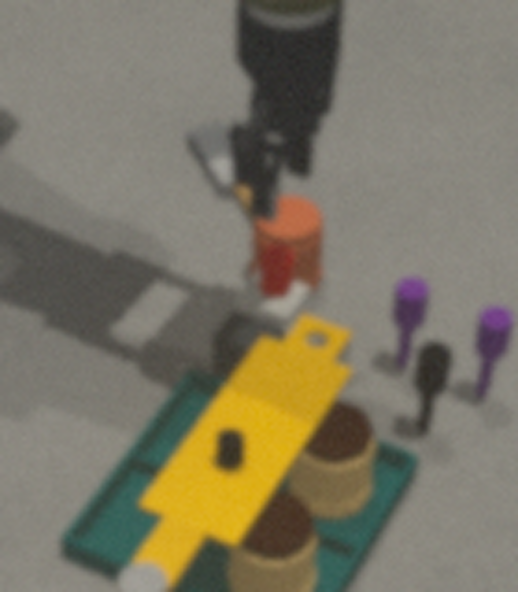

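View pics/t24.png

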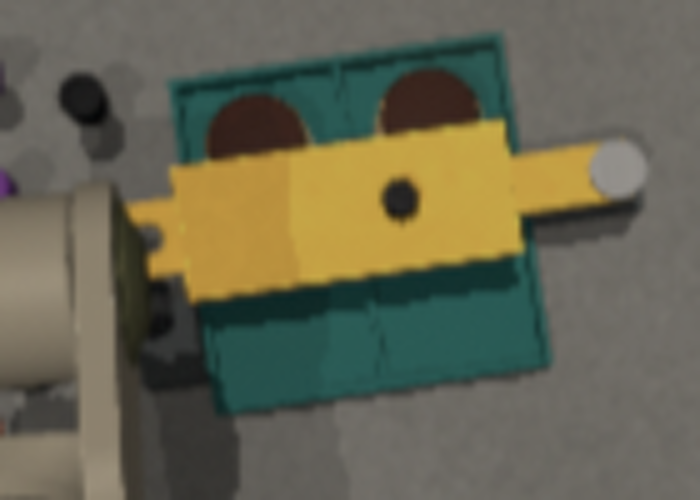

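The bar is shut over both jars. Align on the pin and descend.

>>> {"fn": "carry_out", "kwargs": {"plan": [[55, [-2.5, -1.5, 0], [0, 0, -0.02]], [55, [0, 0, 15], [0, 0, 0]], [55, [0, 0, 15], [0, 0, 0]], [55, [0, 0, 15], [0, 0, 0]], [55, [0, 0, 15], [0, 0, 0]], [55, [0, 0, 10], [0, 0, 0]], [55, [0, 0, 8], [0, 0, 0]], [55, [0, 0, 0], [0, 0, 0]], [55, [0, 0, 0], [0, 0, 0]], [55, [0, 0, 0], [0, 0, 0]], [55, [0, 0, 0], [0, 0, 0]]]}}

```text
time_s: 48.78
eef_pos: [485.1, 165.3, 72.1]
ee_rot: [-0.0, 0.997, 0.075, 0.001]
force: [0.2, 1.0, 0.8]
grip_width: 0.645
```

```bash
python3 - <<'E'
from h import *
go([485.2,164.3,67])
c=cap('scene'); cv2.imwrite('pics/s25.png',cv2.resize(c['color'][100:200,240:360],None,fx=6,fy=6,interpolation=cv2.INTER_CUBIC))
E
```

```text
t 48.78 p [485.1 165.3  72.1] yaw 8.59 tilt 0.08 F [0.2 1.  0.8] grip 55.1
delta tool [-0.1  1.   5.1]
```

View pics/s25.png

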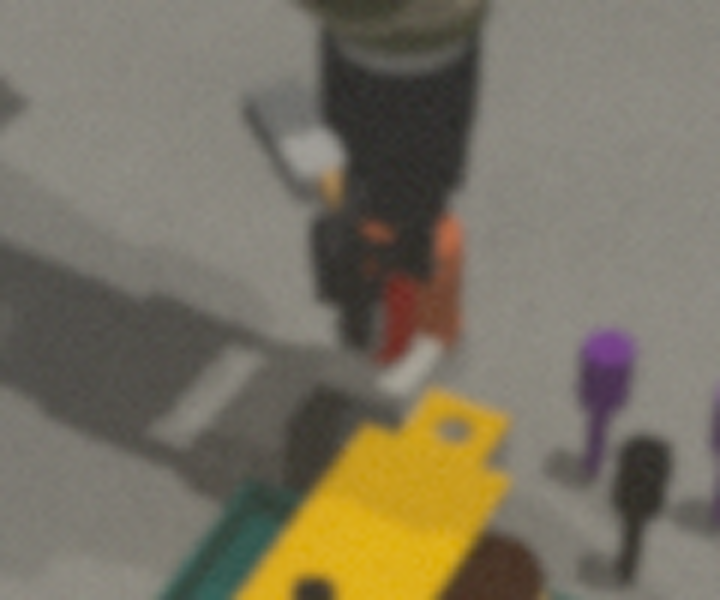

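>>> {"fn": "carry_out", "kwargs": {"plan": [[55, [0, 1, 2.5], [0, 0, 0]], [55, [0, 0, 0], [0, 0, 0]], [48, [0, 0, 0], [0, 0, 0]], [42, [0, 0, 0], [0, 0, 0]], [36, [0, 0, 0], [0, 0, 0]], [31, [0, 0, 0], [0, 0, 0]], [27, [0, 0, 0], [0, 0, 0]], [23, [0, 0, 0], [0, 0, 0]], [20, [0, 0, 0], [0, 0, 0]], [20, [0, 0, 0], [0, 0, 0]], [20, [0, 0, 0], [0, 0, 0]]], "grip_force": 40}}

```text
time_s: 49.75
eef_pos: [484.9, 164.3, 69.0]
ee_rot: [-0.0, 0.997, 0.075, 0.0]
force: [-1.7, -0.0, 3.7]
grip_width: 0.315
```

```bash
python3 - <<'E'
from h import *
go([485.2,164.3,67])
E
```

```text
t 49.75 p [484.9 164.3  69. ] yaw 8.59 tilt 0.02 F [-1.7 -0.   3.7] grip 26.9
delta tool [0.3 0.  2. ]
```

>>> {"fn": "carry_out", "kwargs": {"plan": [[20, [0, 0, -5], [0, 0, 0]], [20, [0, 0, -10], [0, 0, 0]], [20, [0, 0, -12], [0, 0, 0]], [20, [0, 0, -15], [0, 0, 0]], [20, [0, 0, -15], [0, 0, 0]], [20, [0, 0, -15], [0, 0, 0]], [20, [0, 0, -10], [0, 0, 0]], [20, [0, 0, 0], [0, 0, 0]], [20, [15, 11.8, 0], [0, 0, 0]], [20, [15, 11.8, 0], [0, 0, 0]], [20, [15, 11.8, 0], [0, 0, 0]], [20, [15, 11.8, 0], [0, 0, 0]], [20, [0, 0, 0], [0, 0, 0]], [20, [0, 0, 0], [0, 0, 0]], [20, [0, 0, 0], [0, 0, 0]], [20, [0, 0, 0], [0, 0, 0]], [20, [0, 0, 0], [0, 0, 0]]]}}

```text
time_s: 51.17
eef_pos: [550.6, 127.0, 150.8]
ee_rot: [-0.0, 0.997, 0.075, -0.0]
force: [1.1, -0.2, -1.5]
grip_width: 0.313
```

```bash
python3 - <<'E'
from h import *
go([551.6,126.4,80])
c=cap('scene'); cv2.imwrite('pics/s26.png',cv2.resize(c['color'][90:190,260:380],None,fx=6,fy=6,interpolation=cv2.INTER_CUBIC))
print((proj(c,[car(0,125,91),car(0,125,160),car(0,125,105)])-[260,90])*6)
E
```

```text
t 51.17 p [550.6 127.  150.8] yaw 8.62 tilt 0.02 F [ 1.1 -0.2 -1.5] grip 26.8
delta tool [ 0.9  0.8 70.8]
[[334.2101349  485.89783431]
 [341.97461591 380.62611973]
 [335.72855903 465.28693206]]
```

View pics/s26.png

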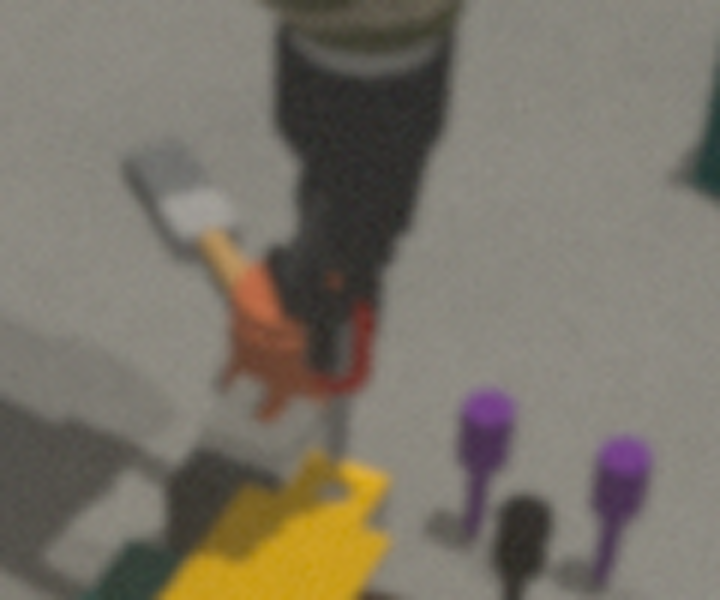

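The pin hangs upright above the eye (shank tip crop 337,460; eye 334,486). Correct the position and lower partway.

>>> {"fn": "carry_out", "kwargs": {"plan": [[20, [0.9, 0.8, 4], [0, 0, 0]], [20, [0, 0, 5], [0, 0, 0]], [20, [0, 0, 0], [0, 0, 0]], [20, [0, 0, 0], [0, 0, 0]], [20, [0, 0, 0], [0, 0, 0]], [20, [0, 0, 0], [0, 0, 0]]]}}

```text
time_s: 51.72
eef_pos: [552.3, 125.9, 141.9]
ee_rot: [-0.0, 0.997, 0.075, 0.0]
force: [0.4, 0.1, -1.6]
grip_width: 0.309
```

```bash
python3 - <<'E'
from h import *
go([551.6,126.4,80])
E
```

```text
t 51.72 p [552.3 125.9 141.9] yaw 8.58 tilt 0.01 F [ 0.4  0.1 -1.6] grip 26.4
delta tool [-0.6 -0.6 61.9]
```

>>> {"fn": "carry_out", "kwargs": {"plan": [[20, [-0.5, -0.5, 4], [0, 0, 0]], [20, [0, 0, 4], [0, 0, 0]], [20, [0, 0, 4], [0, 0, 0]], [20, [0, 0, 4], [0, 0, 0]], [20, [0, 0, 4], [0, 0, 0]], [20, [0, 0, 0], [0, 0, 0]], [20, [0, 0, 0], [0, 0, 0]], [20, [0, 0, 0], [0, 0, 0]]]}}

```text
time_s: 52.38
eef_pos: [551.7, 126.3, 121.9]
ee_rot: [-0.0, 0.997, 0.075, 0.0]
force: [1.7, 0.6, -0.7]
grip_width: 0.312
```

```bash
python3 - <<'E'
from h import *
go([551.6,126.4,80])
E
```

```text
t 52.38 p [551.7 126.3 121.9] yaw 8.58 tilt 0.02 F [ 1.7  0.6 -0.7] grip 26.6
delta tool [-0.1 -0.1 41.9]
```

>>> {"fn": "carry_out", "kwargs": {"plan": [[20, [0, 0, 4], [0, 0, 0]], [20, [0, 0, 4], [0, 0, 0]], [20, [0, 0, 4], [0, 0, 0]], [20, [0, 0, 4], [0, 0, 0]], [20, [0, 0, 4], [0, 0, 0]], [20, [0, 0, 4], [0, 0, 0]], [20, [0, 0, 4], [0, 0, 0]], [20, [0, 0, 4], [0, 0, 0]], [20, [0, 0, 4], [0, 0, 0]], [20, [0, 0, 2], [0, 0, 0]], [20, [0, 0, 0], [0, 0, 0]], [20, [0, 0, 0], [0, 0, 0]], [20, [0, 0, 0], [0, 0, 0]]]}}

```text
time_s: 53.47
eef_pos: [551.8, 126.3, 84.0]
ee_rot: [0.0, 0.997, 0.075, 0.0]
force: [-0.3, 0.1, -0.5]
grip_width: 0.314
```

```bash
python3 - <<'E'
from h import *
go([551.6,126.4,80])
E
```

```text
t 53.47 p [551.8 126.3  84. ] yaw 8.58 tilt 0.03 F [-0.3  0.1 -0.5] grip 26.8
delta tool [-0.2 -0.1  4. ]
```

>>> {"fn": "carry_out", "kwargs": {"plan": [[20, [0, 0, 2], [0, 0, 0]], [20, [0, 0, 1.5], [0, 0, 0]], [20, [0, 0, 1], [0, 0, 0]], [20, [0, 0, 0.5], [0, 0, 0]], [20, [0, 0, 0], [0, 0, 0]], [20, [0, 0, 0], [0, 0, 0]], [20, [0, 0, 0], [0, 0, 0]]]}}

```text
time_s: 54.05
eef_pos: [551.8, 126.3, 79.9]
ee_rot: [0.0, 0.997, 0.075, 0.0]
force: [-3.7, -1.0, 8.8]
grip_width: 0.312
```

```bash
python3 - <<'E'
from h import *
go([551.6,126.4,80])
E
```

```text
t 54.05 p [551.8 126.3  79.9] yaw 8.59 tilt 0.05 F [-3.7 -1.   8.8] grip 26.6
delta tool [-0.2 -0.1 -0.1]
```

The head is seated: 8.8 N at the expected height. Release and back off.

>>> {"fn": "carry_out", "kwargs": {"plan": [[28, [0, 0, 0], [0, 0, 0]], [33, [0, 0, 0], [0, 0, 0]], [40, [0, 0, 0], [0, 0, 0]], [50, [0, 0, 0], [0, 0, 0]], [55, [0, 0, 0], [0, 0, 0]], [55, [0, 0, 0], [0, 0, 0]], [55, [0, 0, -10], [0, 0, 0]], [55, [0, 0, -20], [0, 0, 0]], [55, [0, 0, -30], [0, 0, 0]], [55, [0, 0, -35], [0, 0, 0]], [55, [-25, -25, -10], [0, 0, 0]], [55, [-25, -25, 0], [0, 0, 0]], [55, [-25, -25, 0], [0, 0, 0]], [55, [-25, -25, 0], [0, 0, 0]], [55, [-15, -25, 0], [0, 0, 0]], [55, [0, -25, 0], [0, 0, 0]], [55, [0, 0, 0], [0, 0, 0]], [55, [0, 0, 0], [0, 0, 0]], [55, [0, 0, 0], [0, 0, 0]]]}}

```text
time_s: 55.63
eef_pos: [415.8, 257.1, 184.2]
ee_rot: [0.0, 0.997, 0.075, 0.0]
force: [1.0, -0.5, -0.6]
grip_width: 0.645
```

```bash
python3 - <<'E'
from h import *
go(None)
c=cap('scene'); cv2.imwrite('pics/s27.png',cv2.resize(c['color'][120:260,240:400],None,fx=4.5,fy=4.5,interpolation=cv2.INTER_CUBIC))
t=cap('top'); cv2.imwrite('pics/top27.png',t['color']); cv2.imwrite('pics/t27.png',cv2.resize(t['color'][150:250,195:335],None,fx=5,fy=5,interpolation=cv2.INTER_CUBIC))
for n,I in(('top',t),('scene',c)):
    hsv=cv2.cvtColor(I['color'],cv2.COLOR_BGR2HSV);H,S,V=cv2.split(hsv)
    win=np.zeros(H.shape,bool)
    if n=='top': win[150:240,205:330]=1
    else: win[140:270,230:350]=1
    red=win&((H<6)|(H>174))&(S>170)&(V>90)
    if n=='scene': red[:155]=0
    a=np.argwhere(red)[:,::-1].astype(np.float32); print(n,'red',len(a),a.mean(0))
    yel=win&(H>20)&(H<32)&(S>150); P=world(I,np.argwhere(yel)[:,::-1].astype(np.float32),91)[:,:2].astype(np.float32); print(len(P),cv2.minAreaRect(P))
W=cloud(t); print('pin top z',np.nanmax(W[194:199,221:226,2]),np.nanmedian(W[195:198,222:225,2]))
E
```

```text
t 55.63 p [415.8 257.1 184.2] yaw 8.59 tilt 0.02 F [ 1.  -0.5 -0.6] grip 55.0
top red 61 [223.27869 196.32787]
1985 ((571.2301635742188, 2.6077117919921875), (80.51921844482422, 284.2138366699219), 8.547975540161133)
scene red 47 [315.89362 163.63829]
1779 ((570.1278076171875, 2.275848388671875), (85.6214370727539, 286.6260986328125), 9.344362258911133)
pin top z 135.07574157411773 128.21475533394414
```

View pics/s27.png

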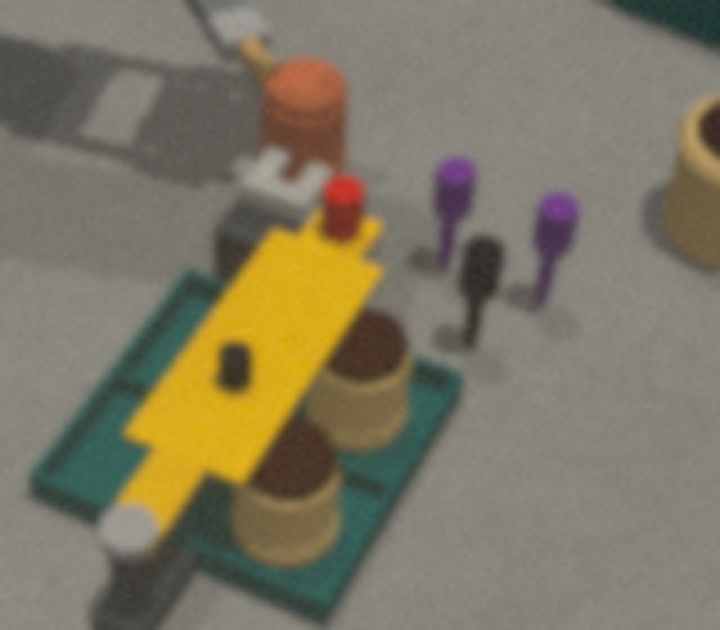

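View pics/top27.png

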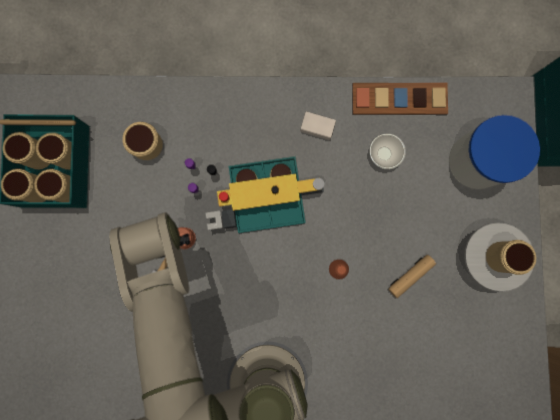

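The red head is back at its starting pixel: top (223.3,196.3) now against (223.3,196.4) at the start. Its top is at about 128 mm, the bar is shut at the starting angle, and both jars are upright under it. Bystanders look unmoved and no other small jar remains, so I'm handing in.

```bash
python3 -c "
from h import *
print(ctrl.finish_job())"
```

```text
the job is handed in; nothing more can be done
None
```

The job is done and handed in at about 56 s of the 210 s limit; no verdict was reported.

**What I did, in order:**
- I drew the red pin and parked it in the side notch.
- I swung the keeper bar to its open stop (1.60 rad, 6 N).
- I stood both brown-lidded jars in bays 2 and 3. No others were on the bench; the crock, the jar on the plate and the four in the crate were left alone.
- I swung the bar to its shut stop (0 rad, 7 N).
- I put the pin back through the eye and the lug until its head seated at 8.8 N.

**Last checks:**
- **Pin:** its head is within 0.1 pixel of its starting place in the top view and 0.4 in the side view. Its top is at about 128 mm, where a fully home pin should be 129 mm.
- **Bar:** it is shut at 8.5° in the top view, matching the start. The side view reads 9.3° against 9.0°, a less precise view that still shows it shut.
- **Jars and bystanders:** both jars stand upright under the bar. Nothing else looks moved, though I judged that by eye, and the arm hid part of the bisque jar and brush in the last top view.

**What went wrong or disagreed:**
- **Missed knob:** my first reach for the knob closed on nothing. The fingertips end about 28 mm short of the reported tool point, which the depth picture showed. The bar did not move, and I reached lower from then on.
- **First pin grip:** for the same reason, I first held the pin only by the top of its head, but it came out and parked cleanly.

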